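# Square up a board joint with a level as straightedge

## Task

Push the loose strip of wood sideways until its long edge is butted against the near edge of the clamped board, with no gap. Then stand the box level across the sawn ends of both, at the end where the strip sticks out, and press it home (a firm push of about 10 N, never a shove over 25 N) until the strip is pushed back level with the board's end and the level bears flush against the board. Leave the level standing there on its narrow edge and let go of everything; leave the other things on the bench alone.

Things in the scene. Friction and masses are not known exactly. Their poses are not given: they have to be found in the camera images.
- clamp: fixed grey clamp, 75 mm high (y = -60 to -20, x = 0 to +110 mm, or less), with the pale board it holds: 90 (x) x 160 (y) x 22 mm, flat on the bench. Origin on the bench. The board's near edge (robot side) is always the face x = -45 mm, but it lies more or less far through the clamp: its sawn end, the one to work on, is somewhere at y = +62 to +98 mm: see or feel where.
- strip_mid (a point): centre of the loose strip of pale wood, 60 (x) x 140 (y) x 22 mm, 0.12 to 0.24 kg, flat on the bench 11 mm below this point. It starts on the -x side of the board, 20 to 40 mm from its edge, up to 0.2 rad askew, sticking out some 8 to 55 mm past the board's +y end; it slides under 1 to 2 N. Butted, this point is at x = -75 mm in the clamp's frame.
- level_mid (a point): centre of the box level (aluminium, black end caps): 200 mm long (x), 24 wide (y), 60 high, 0.32 kg, standing on its narrow edge, 30 mm below this point. Either long face may go against the ends. There a finger must pass over the 22 mm boards: grip its upper half. Its place: length along the clamp's x, on the +y side of the ends, centre x about -25 mm (-70 to +20 will do).
- tape: bystander: tape measure, 68 x 36 x 60 mm high; origin at the centre of its underside
- spray: bystander: spray can, 54 mm diameter, 150 mm high; origin at the centre of its underside
- tin: bystander: steel tin, 74 mm diameter, 85 mm high; origin at the centre of its underside
- driver: bystander: screwdriver lying along its x, 190 mm long, under 35 mm high
- offcut: bystander: wooden offcut, 50 (x) x 110 (y) x 30 mm high; shorter and thicker than the strip; origin at the centre of its underside
- pencil: bystander: stub of a flat carpenter's pencil, 85 mm long, 8 mm high, lying on the clamped board; origin at the centre of its underside
- plane: bystander: small hand plane, 150 (x) x 50 (y) x 72 mm high; origin at the centre of its underside
Things that resemble listed ones, but are neither listed nor needed, are in the scene too. Leave any blue look-alike of the part that bears strip_mid alone. What is shaped like the part that bears level_mid but red is not meant.

How it is judged:
By the outcome, as a careful person would: the job done as asked, in the order asked, and still so for the second after the job is handed in, with the robot touching nothing.
It also fails if it takes over 59 s, if anything falls off the work surface, if the arm or the gripper's body presses on something with over 40 N, if the wrist force passes 120 N, or if a joint passes its speed limit or range.

## Robot

A 7-joint arm with a two-finger parallel gripper is mounted at the origin on the work surface. World frame = base frame: x ahead of the robot, y to its left, z up, the work surface at z = 0. Lengths are in m, angles in rad, forces in N, time in s.
With the tool pointing down it reaches from about 0.425 to 0.875 m from the base axis. Payload 4.7 kg.
Tool frame: the origin (TCP) lies at the very end of the fingers, on their centre line; the grasp point (between the pads) lies 19 mm behind it; z points along the fingers, y is the line along which they close (so a half turn about z gives the same grasp; the last joint's range is limited). The gripper opens to 87 mm and grips with 3 to 60 N. Pads are 19 mm wide; open, the fingers measure 117 mm over their backs; the gripper's body (75 mm by 190 mm) begins 51 mm behind the grasp point.
Start: joints at [-1.137, 0.321, -0.07, 1.45, 0.023, 1.371, -0.057], TCP at [0.265, 0.594, 0.201] pointing down, gripper open.
Joint ranges: [-2.86, 2.86], [-0.3, 2.09], [-1.38, 1.24], [0.06, 2.45], [-1.56, 4.7], [0.09, 2.05], [-2.69, 2.69]. Speed limits (rad/s): [2.57, 2.57, 3.14, 3.14, 3.14, 3.14, 3.14].

## Interface

Orientations are given as a rotation vector (axis times angle).
In Python, from bench import ctrl, vision gives the robot as it stands.
- The arm moves only by the tool jog_arm, never from a script. Its argument "increments" is a list of rows, each an object of numbers: "tx", "ty", "tz": the shift along the tool's x, y, z in mm; "wx", "wy", "wz": the turn, a rotation vector about the tool's x, y, z in rad; "gripper": the opening, from 0 (shut) to 1 (fully open). In form: [{"tx": .., "ty": .., "tz": .., "wx": .., "wy": .., "wz": .., "gripper": ..}, ...]. A call has exactly 5 rows; each row is the pose to reach, as a shift and turn from the pose commanded when the call began, along the tool's axes at that moment; what a row does not reach only later rows make up. A row lasts 1/12 s, in which the tool goes at most 41.7 mm and 7.16 degrees, less where a joint would pass 70% of its speed; a pose out of reach is approached as far as the arm can. A call with a gripper value outside its range is refused whole. The fingers move at their own pace and stop on an object; "grip_force" is the grip in N (left out, the last holds). Time passes only in rows, so rows that repeat a pose let the fingers close, or fill a call up. It gives the time, the measured TCP pose, the force, the opening and the grip force at its end, in the units of the state.
- ctrl.get_state(): the state, without advancing time (a new reading comes with each control period).
- vision.get_image(name): name is "scene" or "top"; returns a dict with "color" (420x560x3 uint8, blue, green, red), "fx", "fy", "cx", "cy" (pixels), "extrinsics" (4x4, takes a point from world to camera coordinates). Camera axes: x right, y down, z forward; pixel columns grow to the right and rows downward; lengths in m; the calibration is good to about 2 mm. A picture is of the moment at which its call begins. There is no depth.
- ctrl.close_job(): hands the job in; it is judged then, once.
Trained networks look in the newest picture that a camera, given by its name, has taken for a name from the list of things; names that differ only in an ending like _2 or _b are one class to them, and where a whole thing is asked for, a point or a joint stands for the part that bears it (a point fixed in the world has none). Each returns a list of dicts, best first, with "conf" (0 to 1); they miss things now and then, are a little off and sometimes report something else, mostly with a low value. They report only what shows in the picture. A call takes as long as a camera call. They do not tell look-alikes from the thing itself.
- vision.spot_in(camera, thing): "bbox" ([left, top, right, bottom] in pixels, round what is visible of it).
The state is a dict: "time": time; "joint_positions": joint angles; "qd": joint speeds; "joint_torque": joint torques, N m; "position": TCP position; "tool_rot": TCP orientation; "ft_force": force on the tool from outside, world axes, zero at the start; "torque": the same for the moment, N m; "grip_width": opening from 0.0 (shut) to 1.0 (fully open); "grip_force": force on a finger pad.
Only numpy, scipy, OpenCV 4.12 (cv2) and the standard library are available. Lean on these libraries where they do the work, as an engineer would, in place of code of your own. Each camera call takes 0.05 s, during which the arm holds its last target. There are 200 camera calls.

## Working session

There is one attempt and no reset: what is moved stays moved. The work goes in short steps, Python scripts to look and compute and a tool call to move; the robot and the scene stay as the last step left them, time stands still between calls to the robot, and variables do not carry over. Pictures are saved under pics/ and viewed, at most 10 in all, crops included, and the job is handed in when it is done.

Besides the shell and the picture viewer there is one more tool, called after "Call:" in YAML: its name, and indented under it one key for each argument. jog_arm: Moves the arm, as the interface text tells. Its arguments: {"type":"object","properties":{"increments":{"type":"array"},"grip_force":{"type":"number"}},"required":["increments"]}

```bash
mkdir -p pics
cat > h.py <<'E'
import numpy as np, cv2
from bench import ctrl, vision
def px(im,p):
    E=np.array(im["extrinsics"]);c=E[:3,:3]@np.array(p)+E[:3,3]
    return np.array([im["fx"]*c[0]/c[2]+im["cx"],im["fy"]*c[1]/c[2]+im["cy"]])
def ray(im,uv,z):
    E=np.array(im["extrinsics"]);R=E[:3,:3];o=-R.T@E[:3,3]
    d=R.T@np.array([(uv[0]-im["cx"])/im["fx"],(uv[1]-im["cy"])/im["fy"],1])
    return o+d*(z-o[2])/d[2]
E
python3 - <<'E'
from h import *
for n in ("top","scene"):
    im=vision.get_image(n); cv2.imwrite(f"pics/{n}0.png",im["color"]); np.save(f"{n}.npy",{k:v for k,v in im.items()},allow_pickle=True)
    print(n,[np.round(ray(im,c,0)[:2],3) for c in ((0,0),(559,0),(0,419),(559,419))])
    for t in ("clamp","strip_mid","level_mid","offcut","plane"):
        print(t,[(round(d["conf"],2),np.round(d["bbox"]).tolist()) for d in vision.spot_in(n,t)][:3])
s=ctrl.get_state();print(s["time"],s["position"],s["tool_rot"],s["grip_width"])
E
```

```text
top [array([1.176, 0.886]), array([ 1.193, -0.851]), array([-0.066,  0.789]), array([-0.056, -0.776])]
clamp [(0.62, [290.0, 144.0, 347.0, 197.0])]
strip_mid [(0.64, [272.0, 191.0, 322.0, 222.0]), (0.63, [295.0, 239.0, 338.0, 293.0]), (0.35, [218.0, 118.0, 244.0, 147.0])]
level_mid [(0.9, [185.0, 174.0, 208.0, 240.0]), (0.81, [182.0, 273.0, 257.0, 293.0])]
offcut [(0.96, [131.0, 189.0, 159.0, 230.0])]
plane []
scene [array([-0.786, -1.02 ]), array([-0.486,  1.294]), array([ 0.879, -0.534]), array([1.004, 0.394])]
clamp [(0.69, [208.0, 244.0, 286.0, 314.0])]
strip_mid [(0.77, [216.0, 150.0, 270.0, 199.0]), (0.76, [243.0, 211.0, 304.0, 240.0])]
level_mid [(0.8, [305.0, 133.0, 385.0, 157.0]), (0.72, [381.0, 164.0, 413.0, 250.0])]
offcut [(0.64, [431.0, 181.0, 483.0, 222.0])]
plane [(0.59, [89.0, 275.0, 170.0, 320.0])]
0.6 [0.26494028 0.59357732 0.20060251] [6.54524521e-01 3.07259195e+00 1.54449177e-04] 0.993795230644406
```

View pics/top0.png

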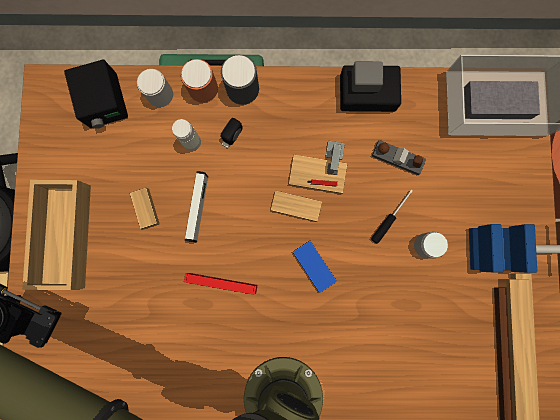

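View pics/scene0.png

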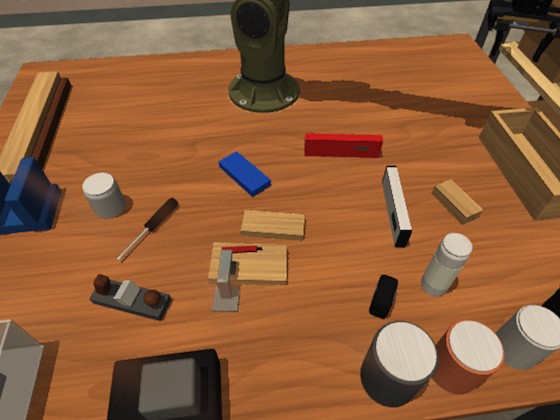

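Top view: candidates for the strip are the pale strip (297,207), the blue look-alike (314,266), and the shorter offcut (145,208). I choose the pale strip. Candidates for the level are the aluminium one (197,207) and the red one (220,284). I choose the aluminium one. The board is at (318,174) and the clamp at (335,155), with the sawn +y end on the left.

Run:
```python
from h import *
im=np.load("top.npy",allow_pickle=True).item()
c=im["color"][130:250,170:360]; c=cv2.resize(c,None,fx=4,fy=4,interpolation=cv2.INTER_CUBIC)
cv2.imwrite("pics/crop1.png",c)
im=np.load("scene.npy",allow_pickle=True).item()
c=im["color"][150:320,200:420]; c=cv2.resize(c,None,fx=3.5,fy=3.5,interpolation=cv2.INTER_CUBIC)
cv2.imwrite("pics/crop2.png",c)
```

```text
(no output)
```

View pics/crop1.png

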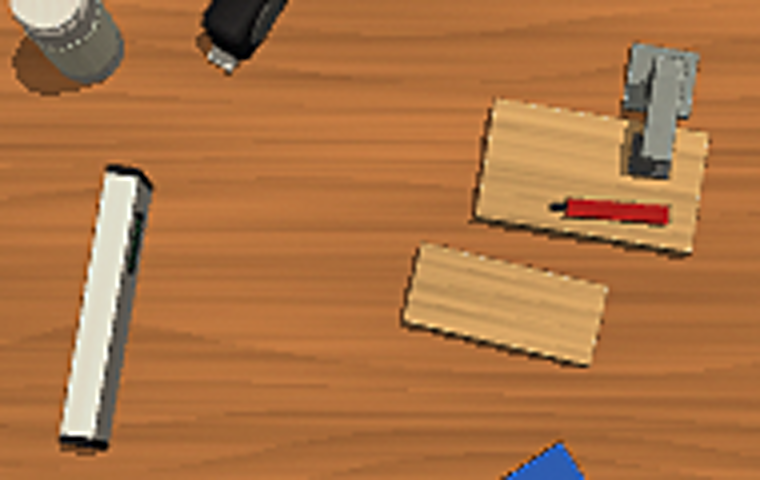

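View pics/crop2.png

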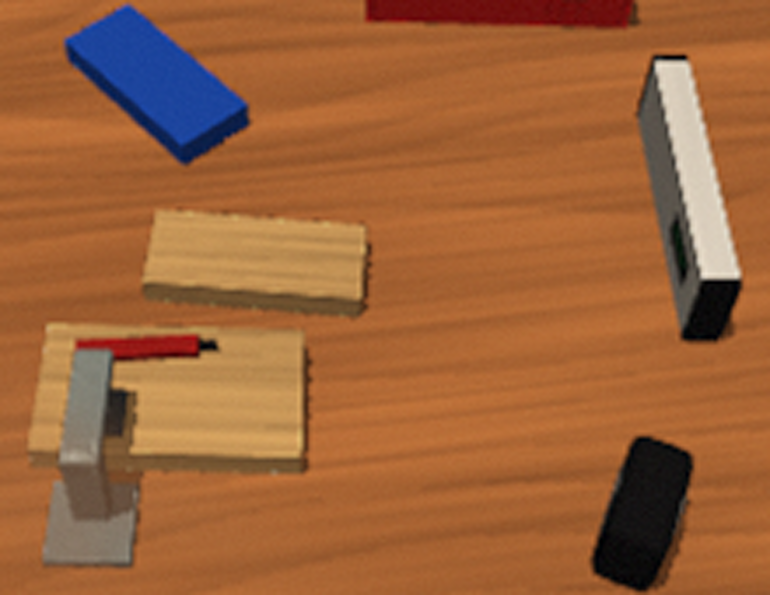

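Crops show board corners (495,99),(474,217),(691,251),(709,134), strip corners (421,244),(607,288),(590,362),(403,322) and the white level from about (124,170) to (79,440) in crop1. The choice of strip and level is confirmed, and the same corners are visible in crop2.

Run:
```python
from h import *
from scipy.optimize import least_squares
T=np.load("top.npy",allow_pickle=True).item();S=np.load("scene.npy",allow_pickle=True).item()
t=lambda u,v:np.array([(u+.5)/4-.5+170,(v+.5)/4-.5+130])
s=lambda u,v:np.array([(u+.5)/3.5-.5+200,(v+.5)/3.5-.5+150])
# corner order: (-x,-y),(-x,+y),(+x,+y),(+x,-y)
O={"board":(.09,.16,.022,[t(691,251),t(474,217),t(495,99),t(709,134)],[s(46,324),s(305,331),s(304,458),s(29,452)]),
"strip":(.06,.14,.022,[t(590,362),t(403,322),t(421,244),t(607,288)],[s(155,210),s(367,226),s(363,301),s(143,285)]),
"level":(.2,.024,.06,[t(95,441),t(62,438),t(108,168),t(140,172)],[s(657,58),s(688,60),s(739,278),s(697,279)])}
res={}
for n,(lx,ly,z,tc,sc) in O.items():
    C=np.array([[-lx,-ly],[-lx,ly],[lx,ly],[lx,-ly]])/2
    def pts(p): 
        c,q=np.cos(p[2]),np.sin(p[2]);return C@np.array([[c,q],[-q,c]])+p[:2]
    for use in ("ts","t","s"):
        f=lambda p:np.concatenate([px(im,[*w,z])-o for im,cc,k in((T,tc,"t"),(S,sc,"s")) if k in use for w,o in zip(pts(p),cc)])
        r=least_squares(f,[.55,.05,0],loss="soft_l1");print(n,use,r.x.round(4),abs(r.fun).max().round(2))
        if use=="ts":res[n]=r.x
    print([np.round(ray(T,c,z)[:2],3) for c in tc])
b=res["board"];c,q=np.cos(b[2]),np.sin(b[2]);M=np.array([[c,q],[-q,c]])
for n in("strip","level"):print(n,"in board frame",(M@(res[n][:2]-b[:2])).round(4),(res[n][2]-b[2]).round(3))
```

```text
board ts [ 0.6363 -0.0969 -0.1538] 1.07
board t [ 0.6341 -0.0972 -0.1554] 0.44
board s [ 0.6377 -0.0967 -0.1545] 0.53
[array([ 0.579, -0.169]), array([ 0.602, -0.011]), array([ 0.69 , -0.026]), array([ 0.665, -0.183])]
strip ts [ 0.5412 -0.0338 -0.2158] 1.58
strip t [ 0.5386 -0.034  -0.2165] 0.9
strip s [ 0.5432 -0.0338 -0.2199] 0.51
[array([ 0.497, -0.096]), array([0.525, 0.04 ]), array([0.582, 0.027]), array([ 0.551, -0.108])]
level ts [ 0.5321  0.2522 -0.1549] 2.41
level t [ 0.5322  0.2512 -0.134 ] 1.43
level s [ 0.5313  0.2532 -0.1679] 2.6
[array([0.435, 0.253]), array([0.437, 0.276]), array([0.629, 0.249]), array([0.626, 0.227])]
strip in board frame [-0.1037  0.0478] -0.062
level in board frame [-0.1565  0.329 ] -0.001
```

Call:
jog_arm:
  increments:
    - {"tx": -28, "ty": -29, "wz": -0.06}
    - {"tx": -55, "ty": -58, "wz": -0.12}
    - {"tx": -82, "ty": -87, "wz": -0.18}
    - {"tx": -110, "ty": -116, "wz": -0.24}
    - {"tx": -137, "ty": -145, "wz": -0.265}

```text
validation failed for argument at $.in...
```

Call:
jog_arm:
  increments:
    - {"tx": -15, "ty": -27, "tz": 4}
    - {"tx": -30, "ty": -55, "tz": 8}
    - {"tx": -44, "ty": -82, "tz": 12}
    - {"tx": -58, "ty": -110, "tz": 16}
    - {"tx": -73, "ty": -137, "tz": 20}

```text
validation failed for argument at $.in...
```

Call:
jog_arm:
  increments:
    - {"tx": -15, "ty": -27, "tz": 4}
    - {"tx": -30, "ty": -55, "tz": 8}
    - {"tx": -44, "ty": -82, "tz": 12}
    - {"tx": -58, "ty": -110, "tz": 16}
    - {"tx": -73, "ty": -137, "tz": 20}

```text
validation failed for argument at $.in...
```

Call:
jog_arm:
  increments:
    - {"tx": -20, "ty": -35, "tz": 4}
    - {"tx": -40, "ty": -70, "tz": 8}
    - {"tx": -60, "ty": -105, "tz": 14}
    - {"tx": -73, "ty": -137, "tz": 20}
    - {"tx": -73, "ty": -137, "tz": 20}

```text
validation failed for argument at $.in...
```

All fields seem required in each row.

Call:
jog_arm:
  increments:
    - {"tx": -28, "ty": -29, "tz": 0, "wx": 0, "wy": 0, "wz": -0.06, "gripper": 1}
    - {"tx": -55, "ty": -58, "tz": 0, "wx": 0, "wy": 0, "wz": -0.12, "gripper": 1}
    - {"tx": -82, "ty": -87, "tz": 0, "wx": 0, "wy": 0, "wz": -0.18, "gripper": 1}
    - {"tx": -110, "ty": -116, "tz": 0, "wx": 0, "wy": 0, "wz": -0.24, "gripper": 1}
    - {"tx": -137, "ty": -145, "tz": 0, "wx": 0, "wy": 0, "wz": -0.265, "gripper": 1}

```text
time: 1.02
position: [0.3315, 0.4034, 0.2007]
tool_rot: [0.238, 3.132, 0.001]
ft_force: [1.0, 0.0, 0.7]
grip_width: 0.999
grip_force: 0.0
```

Call:
jog_arm:
  increments:
    - {"tx": -15, "ty": -27, "tz": 4, "wx": 0, "wy": 0, "wz": 0, "gripper": 1}
    - {"tx": -30, "ty": -55, "tz": 8, "wx": 0, "wy": 0, "wz": 0, "gripper": 1}
    - {"tx": -44, "ty": -82, "tz": 12, "wx": 0, "wy": 0, "wz": 0, "gripper": 1}
    - {"tx": -58, "ty": -110, "tz": 16, "wx": 0, "wy": 0, "wz": 0, "gripper": 1}
    - {"tx": -73, "ty": -137, "tz": 20, "wx": 0, "wy": 0, "wz": 0, "gripper": 1}

```text
time: 1.43
position: [0.3822, 0.2572, 0.1807]
tool_rot: [0.243, 3.132, 0.001]
ft_force: [1.0, -0.9, -0.7]
grip_width: 1.001
grip_force: 0.0
```

Call:
jog_arm:
  increments:
    - {"tx": -15, "ty": -27, "tz": 4, "wx": 0, "wy": 0, "wz": 0, "gripper": 1}
    - {"tx": -30, "ty": -55, "tz": 8, "wx": 0, "wy": 0, "wz": 0, "gripper": 1}
    - {"tx": -44, "ty": -82, "tz": 12, "wx": 0, "wy": 0, "wz": 0, "gripper": 1}
    - {"tx": -58, "ty": -110, "tz": 16, "wx": 0, "wy": 0, "wz": 0, "gripper": 1}
    - {"tx": -73, "ty": -137, "tz": 20, "wx": 0, "wy": 0, "wz": 0, "gripper": 1}

```text
time: 1.85
position: [0.4332, 0.1106, 0.1607]
tool_rot: [0.243, 3.132, 0.001]
ft_force: [0.5, -0.1, 0.3]
grip_width: 0.997
grip_force: 0.0
```

Call:
jog_arm:
  increments:
    - {"tx": -15, "ty": -30, "tz": 4, "wx": 0, "wy": 0, "wz": 0, "gripper": 1}
    - {"tx": -30, "ty": -60, "tz": 8, "wx": 0, "wy": 0, "wz": 0, "gripper": 1}
    - {"tx": -50, "ty": -95, "tz": 14, "wx": 0, "wy": 0, "wz": 0, "gripper": 1}
    - {"tx": -73, "ty": -127, "tz": 20, "wx": 0, "wy": 0, "wz": 0, "gripper": 1}
    - {"tx": -73, "ty": -137, "tz": 20, "wx": 0, "wy": 0, "wz": 0, "gripper": 1}

```text
time: 2.27
position: [0.4857, -0.0411, 0.1403]
tool_rot: [0.254, 3.129, -0.005]
ft_force: [-0.1, 0.2, -0.4]
grip_width: 1.0
grip_force: 0.0
```

Call:
jog_arm:
  increments:
    - {"tx": 3, "ty": 5, "tz": 30, "wx": 0, "wy": 0, "wz": 0, "gripper": 1}
    - {"tx": 3, "ty": 5, "tz": 60, "wx": 0, "wy": 0, "wz": 0, "gripper": 1}
    - {"tx": 3, "ty": 5, "tz": 80, "wx": 0, "wy": 0, "wz": 0, "gripper": 1}
    - {"tx": 3, "ty": 5, "tz": 90, "wx": 0, "wy": 0, "wz": 0, "gripper": 1}
    - {"tx": 3, "ty": 5, "tz": 90, "wx": 0, "wy": 0, "wz": 0, "gripper": 1}

```text
time: 2.68
position: [0.4799, -0.029, 0.0487]
tool_rot: [-0.242, -3.128, 0.001]
ft_force: [0.1, 0.4, -0.4]
grip_width: 1.004
grip_force: 0.0
```

Run:
```python
from h import *
im=vision.get_image("top"); c=im["color"][130:250,220:380]; cv2.imwrite("pics/top1.png",cv2.resize(c,None,fx=4,fy=4,interpolation=cv2.INTER_CUBIC))
s=ctrl.get_state();print(s["position"],s["tool_rot"])
```

```text
[ 0.48126804 -0.02900068  0.05025831] [-2.42537386e-01 -3.13082457e+00  6.91145771e-04]
```

View pics/top1.png

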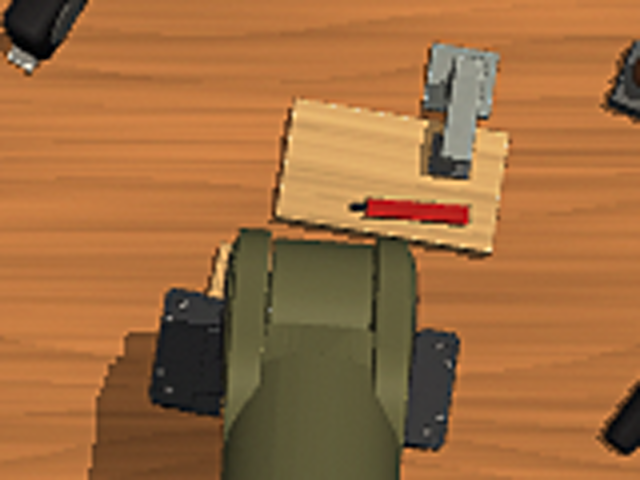

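The arm hides the strip from the top camera, with only its left end visible at about (215,275). The board is undisturbed. I'll descend and watch the force.

Call:
jog_arm:
  increments:
    - {"tx": 0, "ty": 0, "tz": 12, "wx": 0, "wy": 0, "wz": 0, "gripper": 1}
    - {"tx": 0, "ty": 0, "tz": 24, "wx": 0, "wy": 0, "wz": 0, "gripper": 1}
    - {"tx": 0, "ty": 0, "tz": 34, "wx": 0, "wy": 0, "wz": 0, "gripper": 1}
    - {"tx": 0, "ty": 0, "tz": 38, "wx": 0, "wy": 0, "wz": 0, "gripper": 1}
    - {"tx": 0, "ty": 0, "tz": 38, "wx": 0, "wy": 0, "wz": 0, "gripper": 1}

```text
time: 3.15
position: [0.4817, -0.029, 0.0125]
tool_rot: [-0.243, -3.132, 0.0]
ft_force: [-0.2, 0.8, 0.3]
grip_width: 0.996
grip_force: 0.0
```

Call:
jog_arm:
  increments:
    - {"tx": -4, "ty": 0, "tz": 0, "wx": 0, "wy": 0, "wz": 0, "gripper": 1}
    - {"tx": -8, "ty": 0, "tz": 0, "wx": 0, "wy": 0, "wz": 0, "gripper": 1}
    - {"tx": -12, "ty": 0, "tz": 0, "wx": 0, "wy": 0, "wz": 0, "gripper": 1}
    - {"tx": -16, "ty": 0, "tz": 0, "wx": 0, "wy": 0, "wz": 0, "gripper": 1}
    - {"tx": -20, "ty": 0, "tz": 0, "wx": 0, "wy": 0, "wz": 0, "gripper": 1}

```text
time: 3.57
position: [0.5024, -0.0323, 0.0129]
tool_rot: [0.243, 3.131, 0.0]
ft_force: [-1.5, 0.5, 0.3]
grip_width: 0.998
grip_force: 0.0
```

Call:
jog_arm:
  increments:
    - {"tx": -3, "ty": 0, "tz": 0, "wx": 0, "wy": 0, "wz": 0, "gripper": 1}
    - {"tx": -6, "ty": 0, "tz": 0, "wx": 0, "wy": 0, "wz": 0, "gripper": 1}
    - {"tx": -9, "ty": 0, "tz": 0, "wx": 0, "wy": 0, "wz": 0, "gripper": 1}
    - {"tx": -12, "ty": 0, "tz": 0, "wx": 0, "wy": 0, "wz": 0, "gripper": 1}
    - {"tx": -15, "ty": 0, "tz": 0, "wx": 0, "wy": 0, "wz": 0, "gripper": 1}

```text
time: 3.98
position: [0.5166, -0.0345, 0.0125]
tool_rot: [-0.243, -3.132, -0.0]
ft_force: [-0.6, 0.8, 0.4]
grip_width: 1.003
grip_force: 0.0
```

Call:
jog_arm:
  increments:
    - {"tx": -2, "ty": 0, "tz": 0, "wx": 0, "wy": 0, "wz": 0, "gripper": 1}
    - {"tx": -4, "ty": 0, "tz": 0, "wx": 0, "wy": 0, "wz": 0, "gripper": 1}
    - {"tx": -6, "ty": 0, "tz": 0, "wx": 0, "wy": 0, "wz": 0, "gripper": 1}
    - {"tx": -8, "ty": 0, "tz": 0, "wx": 0, "wy": 0, "wz": 0, "gripper": 1}
    - {"tx": -9, "ty": 0, "tz": 0, "wx": 0, "wy": 0, "wz": 0, "gripper": 1}

```text
time: 4.4
position: [0.5256, -0.0359, 0.0126]
tool_rot: [0.243, 3.132, 0.0]
ft_force: [0.5, -0.3, -0.6]
grip_width: 1.002
grip_force: 0.0
```

Call:
jog_arm:
  increments:
    - {"tx": -0.5, "ty": 0, "tz": 0, "wx": 0, "wy": 0, "wz": 0, "gripper": 1}
    - {"tx": -1, "ty": 0, "tz": 0, "wx": 0, "wy": 0, "wz": 0, "gripper": 1}
    - {"tx": -1.5, "ty": 0, "tz": 0, "wx": 0, "wy": 0, "wz": 0, "gripper": 1}
    - {"tx": -2, "ty": 0, "tz": 0, "wx": 0, "wy": 0, "wz": 0, "gripper": 1}
    - {"tx": -2, "ty": 0, "tz": 0, "wx": 0, "wy": 0, "wz": 0, "gripper": 1}

```text
time: 4.82
position: [0.5273, -0.0362, 0.0126]
tool_rot: [0.243, 3.132, 0.0]
ft_force: [-0.9, -0.1, -0.1]
grip_width: 1.002
grip_force: 0.0
```

Call:
jog_arm:
  increments:
    - {"tx": -0.5, "ty": 0, "tz": 0, "wx": 0, "wy": 0, "wz": 0, "gripper": 1}
    - {"tx": -1, "ty": 0, "tz": 0, "wx": 0, "wy": 0, "wz": 0, "gripper": 1}
    - {"tx": -1.5, "ty": 0, "tz": 0, "wx": 0, "wy": 0, "wz": 0, "gripper": 1}
    - {"tx": -2, "ty": 0, "tz": 0, "wx": 0, "wy": 0, "wz": 0, "gripper": 1}
    - {"tx": -2, "ty": 0, "tz": 0, "wx": 0, "wy": 0, "wz": 0, "gripper": 1}

```text
time: 5.23
position: [0.5294, -0.0365, 0.0126]
tool_rot: [0.243, 3.132, 0.0]
ft_force: [0.3, 0.0, -0.6]
grip_width: 1.001
grip_force: 0.0
```

Call:
jog_arm:
  increments:
    - {"tx": -0.5, "ty": 0, "tz": 0, "wx": 0, "wy": 0, "wz": 0, "gripper": 1}
    - {"tx": -1, "ty": 0, "tz": 0, "wx": 0, "wy": 0, "wz": 0, "gripper": 1}
    - {"tx": -1.5, "ty": 0, "tz": 0, "wx": 0, "wy": 0, "wz": 0, "gripper": 1}
    - {"tx": -2, "ty": 0, "tz": 0, "wx": 0, "wy": 0, "wz": 0, "gripper": 1}
    - {"tx": -2, "ty": 0, "tz": 0, "wx": 0, "wy": 0, "wz": 0, "gripper": 1}

```text
time: 5.65
position: [0.5313, -0.0368, 0.0126]
tool_rot: [0.243, 3.132, 0.0]
ft_force: [0.4, 0.2, -0.4]
grip_width: 1.001
grip_force: 0.0
```

Run:
```python
from h import *
im=vision.get_image("scene"); c=im["color"][170:300,190:350]; cv2.imwrite("pics/sc1.png",cv2.resize(c,None,fx=4.5,fy=4.5,interpolation=cv2.INTER_CUBIC))
```

```text
(no output)
```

View pics/sc1.png

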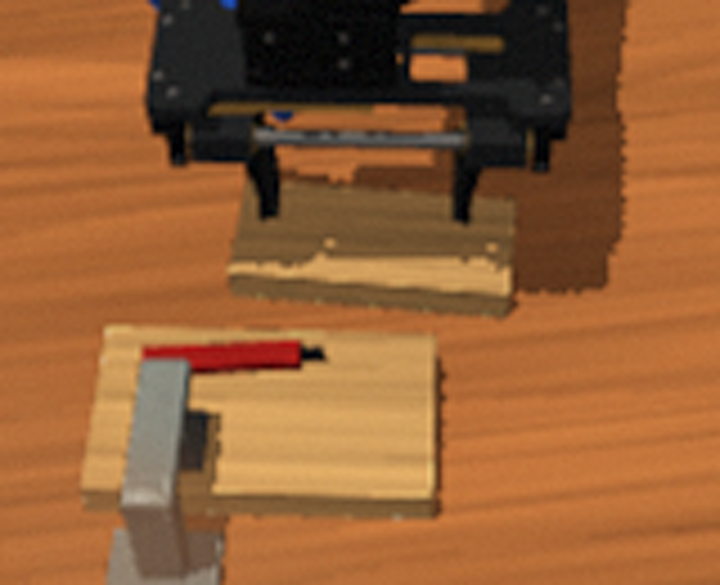

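The picture shows the finger tips at crop (268,218) and (462,222), apparently on top of the strip. The strip is still short of the board. I'll check this against the projected TCP.

Run:
```python
from h import *
im=vision.get_image("scene");s=ctrl.get_state();p=s["position"];print(p,s["joint_torque"],s["ft_force"])
uy=np.array([.1534,.988,0])
for z in (.0126,.022,.03):
  q=np.array([p[0],p[1],z])
  print(z,[((px(im,q+k*uy)-[190,170])*4.5).round(0) for k in(-.05,0,.05)])
sc=lambda u,v:((u+.5)/4.5-.5+190,(v+.5)/4.5-.5+170)
for n,c in dict(sFarP=(512,295),sFarM=(230,264),sNearP=(515,201),bNearP=(434,335),bNearM=(105,325)).items(): print(n,ray(im,sc(*c),.022)[:2].round(4))
for z in(.0,.022): print([ray(im,sc(*c),z)[:2].round(4) for c in((268,218),(462,222))])
```

```text
[ 0.5312292  -0.03685607  0.01257466] [ 5.57619369e-04 -3.61418903e+01  4.03556988e+00 -2.56076556e+01
  3.88989842e-02  7.26617756e-02  7.68671489e-04] [-0.57310275  0.36218666 -0.70258908]
0.0126 [array([267., 228.]), array([365., 229.]), array([463., 231.])]
0.022 [array([266., 216.]), array([365., 218.]), array([463., 220.])]
0.03 [array([265., 206.]), array([364., 208.]), array([464., 210.])]
sFarP [0.5873 0.0285]
sFarM [ 0.5501 -0.1072]
sNearP [0.5291 0.0398]
bNearP [ 0.6058 -0.0127]
bNearM [ 0.579  -0.1696]
[array([ 0.5059, -0.0861]), array([0.5219, 0.0139])]
[array([ 0.5235, -0.0862]), array([0.539 , 0.0109])]
```

The strip hasn't moved. The open finger tips sit about 9 mm higher than the reported TCP (linkage fingers), so they passed over the top of the strip. I'll back off and push lower.

Call:
jog_arm:
  increments:
    - {"tx": 0, "ty": 0, "tz": -15, "wx": 0, "wy": 0, "wz": 0, "gripper": 1}
    - {"tx": 20, "ty": 0, "tz": -20, "wx": 0, "wy": 0, "wz": 0, "gripper": 1}
    - {"tx": 45, "ty": 0, "tz": -20, "wx": 0, "wy": 0, "wz": 0, "gripper": 1}
    - {"tx": 52, "ty": 0, "tz": -20, "wx": 0, "wy": 0, "wz": 0, "gripper": 1}
    - {"tx": 52, "ty": 0, "tz": -20, "wx": 0, "wy": 0, "wz": 0, "gripper": 1}

```text
time: 6.17
position: [0.4782, -0.0283, 0.0324]
tool_rot: [-0.242, -3.131, -0.002]
ft_force: [0.2, -1.0, -0.5]
grip_width: 0.997
grip_force: 0.0
```

Call:
jog_arm:
  increments:
    - {"tx": 0, "ty": 0, "tz": 10, "wx": 0, "wy": 0, "wz": 0, "gripper": 1}
    - {"tx": 0, "ty": 0, "tz": 20, "wx": 0, "wy": 0, "wz": 0, "gripper": 1}
    - {"tx": 0, "ty": 0, "tz": 25, "wx": 0, "wy": 0, "wz": 0, "gripper": 1}
    - {"tx": 0, "ty": 0, "tz": 28, "wx": 0, "wy": 0, "wz": 0, "gripper": 1}
    - {"tx": 0, "ty": 0, "tz": 28, "wx": 0, "wy": 0, "wz": 0, "gripper": 1}

```text
time: 6.58
position: [0.4792, -0.0292, 0.0032]
tool_rot: [-0.243, -3.13, 0.002]
ft_force: [0.4, -0.2, 0.2]
grip_width: 1.002
grip_force: 0.0
```

Call:
jog_arm:
  increments:
    - {"tx": -5, "ty": 0, "tz": 0, "wx": 0, "wy": 0, "wz": 0, "gripper": 1}
    - {"tx": -10, "ty": 0, "tz": 0, "wx": 0, "wy": 0, "wz": 0, "gripper": 1}
    - {"tx": -15, "ty": 0, "tz": 0, "wx": 0, "wy": 0, "wz": 0, "gripper": 1}
    - {"tx": -20, "ty": 0, "tz": 0, "wx": 0, "wy": 0, "wz": 0, "gripper": 1}
    - {"tx": -25, "ty": 0, "tz": 0, "wx": 0, "wy": 0, "wz": 0, "gripper": 1}

```text
time: 7.0
position: [0.5055, -0.0328, 0.0048]
tool_rot: [0.243, 3.131, 0.0]
ft_force: [0.1, -0.0, 0.4]
grip_width: 1.0
grip_force: 0.0
```

Call:
jog_arm:
  increments:
    - {"tx": -2, "ty": 0, "tz": 0, "wx": 0, "wy": 0, "wz": 0, "gripper": 1}
    - {"tx": -4, "ty": 0, "tz": 0, "wx": 0, "wy": 0, "wz": 0, "gripper": 1}
    - {"tx": -6, "ty": 0, "tz": 0, "wx": 0, "wy": 0, "wz": 0, "gripper": 1}
    - {"tx": -8, "ty": 0, "tz": 0, "wx": 0, "wy": 0, "wz": 0, "gripper": 1}
    - {"tx": -10, "ty": 0, "tz": 0, "wx": 0, "wy": 0, "wz": 0, "gripper": 1}

```text
time: 7.42
position: [0.5145, -0.0342, 0.0046]
tool_rot: [-0.243, -3.132, -0.0]
ft_force: [0.1, 0.3, -1.0]
grip_width: 1.003
grip_force: 0.0
```

Run:
```python
from h import *
im=vision.get_image("scene"); c=im["color"][170:300,190:350]; cv2.imwrite("pics/sc2.png",cv2.resize(c,None,fx=4.5,fy=4.5,interpolation=cv2.INTER_CUBIC))
print(vision.spot_in("scene","strip_mid")); s=ctrl.get_state(); print(s["position"],s["ft_force"])
```

```text
[{'bbox': [216.6, 150.6, 258.0, 196.4], 'conf': 0.62}, {'bbox': [241.3, 211.0, 302.4, 242.7], 'conf': 0.57}]
[ 0.51470393 -0.03423148  0.00462522] [-1.14496573  0.16209346  0.18769538]
```

View pics/sc2.png

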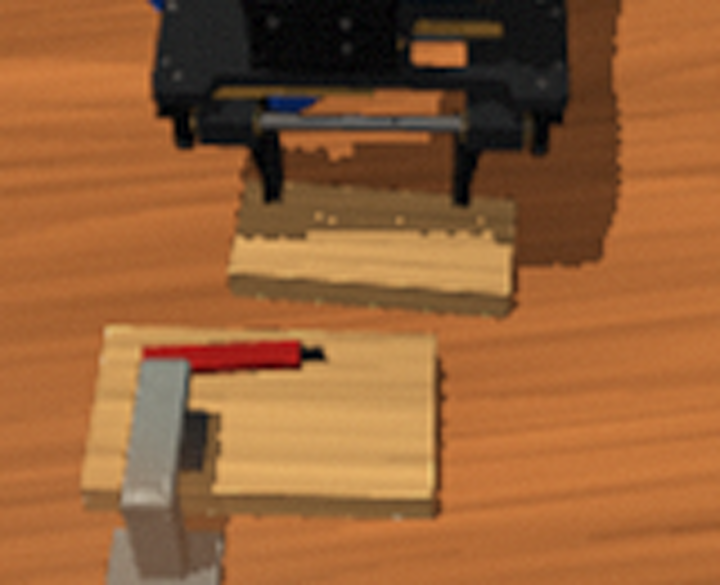

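Tips at crop (272,202) and (461,206) are still drawn above the strip's top face. Allowing for the front edge of the finger, the open tips are about 20 mm above the reported TCP. I'll push with closed fingers instead, since those reach the TCP.

Call:
jog_arm:
  increments:
    - {"tx": 0, "ty": 0, "tz": -30, "wx": 0, "wy": 0, "wz": 0, "gripper": 1}
    - {"tx": 0, "ty": 0, "tz": -50, "wx": 0, "wy": 0, "wz": 0, "gripper": 0}
    - {"tx": 16, "ty": 0, "tz": -50, "wx": 0, "wy": 0, "wz": 0, "gripper": 0}
    - {"tx": 32, "ty": 0, "tz": -50, "wx": 0, "wy": 0, "wz": 0, "gripper": 0}
    - {"tx": 32, "ty": 0, "tz": -50, "wx": 0, "wy": 0, "wz": 0, "gripper": 0}
  grip_force: 10

```text
time: 7.93
position: [0.4802, -0.0288, 0.0545]
tool_rot: [-0.242, -3.13, -0.002]
ft_force: [-0.4, -0.4, 0.3]
grip_width: 0.778
grip_force: 0.0
```

Call:
jog_arm:
  increments:
    - {"tx": 0, "ty": 0, "tz": 0, "wx": 0, "wy": 0, "wz": 0, "gripper": 0}
    - {"tx": 0, "ty": 0, "tz": 5, "wx": 0, "wy": 0, "wz": 0, "gripper": 0}
    - {"tx": 0, "ty": 0, "tz": 10, "wx": 0, "wy": 0, "wz": 0, "gripper": 0}
    - {"tx": 0, "ty": 0, "tz": 15, "wx": 0, "wy": 0, "wz": 0, "gripper": 0}
    - {"tx": 0, "ty": 0, "tz": 15, "wx": 0, "wy": 0, "wz": 0, "gripper": 0}

```text
time: 8.35
position: [0.482, -0.0295, 0.038]
tool_rot: [-0.243, -3.13, 0.002]
ft_force: [-0.8, 0.3, 0.6]
grip_width: 0.4
grip_force: 0.0
```

Call:
jog_arm:
  increments:
    - {"tx": 0, "ty": 0, "tz": 8, "wx": 0, "wy": 0, "wz": 0, "gripper": 0}
    - {"tx": 0, "ty": 0, "tz": 16, "wx": 0, "wy": 0, "wz": 0, "gripper": 0}
    - {"tx": 0, "ty": 0, "tz": 22, "wx": 0, "wy": 0, "wz": 0, "gripper": 0}
    - {"tx": 0, "ty": 0, "tz": 27, "wx": 0, "wy": 0, "wz": 0, "gripper": 0}
    - {"tx": 0, "ty": 0, "tz": 29, "wx": 0, "wy": 0, "wz": 0, "gripper": 0}

```text
time: 8.77
position: [0.482, -0.0293, 0.0094]
tool_rot: [-0.243, -3.131, 0.001]
ft_force: [-0.6, 0.2, 0.2]
grip_width: 0.045
grip_force: 0.0
```

Call:
jog_arm:
  increments:
    - {"tx": -4, "ty": 0, "tz": 0, "wx": 0, "wy": 0, "wz": 0, "gripper": 0}
    - {"tx": -8, "ty": 0, "tz": 0, "wx": 0, "wy": 0, "wz": 0, "gripper": 0}
    - {"tx": -12, "ty": 0, "tz": 0, "wx": 0, "wy": 0, "wz": 0, "gripper": 0}
    - {"tx": -16, "ty": 0, "tz": 0, "wx": 0, "wy": 0, "wz": 0, "gripper": 0}
    - {"tx": -20, "ty": 0, "tz": 0, "wx": 0, "wy": 0, "wz": 0, "gripper": 0}

```text
time: 9.18
position: [0.5035, -0.0324, 0.0109]
tool_rot: [0.243, 3.131, 0.0]
ft_force: [0.2, -0.8, -0.3]
grip_width: 0.005
grip_force: 0.0
```

Call:
jog_arm:
  increments:
    - {"tx": -3, "ty": 0, "tz": 0, "wx": 0, "wy": 0, "wz": 0, "gripper": 0}
    - {"tx": -6, "ty": 0, "tz": 0, "wx": 0, "wy": 0, "wz": 0, "gripper": 0}
    - {"tx": -9, "ty": 0, "tz": 0, "wx": 0, "wy": 0, "wz": 0, "gripper": 0}
    - {"tx": -12, "ty": 0, "tz": 0, "wx": 0, "wy": 0, "wz": 0, "gripper": 0}
    - {"tx": -15, "ty": 0, "tz": 0, "wx": 0, "wy": 0, "wz": 0, "gripper": 0}

```text
time: 9.6
position: [0.5177, -0.0347, 0.0106]
tool_rot: [0.243, 3.132, 0.0]
ft_force: [0.1, 0.8, 0.1]
grip_width: 0.005
grip_force: 0.0
```

Run:
```python
from h import *
im=vision.get_image("scene");a=im["color"].astype(int);b=np.load("scene.npy",allow_pickle=True).item()["color"].astype(int)
for u in(250,262,275,290,300): print(u,[(v,a[v,u,0],b[v,u,0]) for v in range(222,250,2)])
print(vision.spot_in("scene","strip_mid"));s=ctrl.get_state();print(s["position"],s["ft_force"])
cv2.imwrite("pics/sc3.png",cv2.resize(im["color"][170:300,190:350],None,fx=4.5,fy=4.5,interpolation=cv2.INTER_CUBIC))
```

```text
250 [(222, np.int64(72), np.int64(82)), (224, np.int64(97), np.int64(91)), (226, np.int64(92), np.int64(89)), (228, np.int64(92), np.int64(85)), (230, np.int64(88), np.int64(80)), (232, np.int64(51), np.int64(43)), (234, np.int64(50), np.int64(48)), (236, np.int64(46), np.int64(42)), (238, np.int64(51), np.int64(47)), (240, np.int64(50), np.int64(47)), (242, np.int64(45), np.int64(45)), (244, np.int64(85), np.int64(83)), (246, np.int64(28), np.int64(26)), (248, np.int64(22), np.int64(24))]
262 [(222, np.int64(63), np.int64(79)), (224, np.int64(92), np.int64(88)), (226, np.int64(93), np.int64(83)), (228, np.int64(92), np.int64(86)), (230, np.int64(91), np.int64(87)), (232, np.int64(63), np.int64(61)), (234, np.int64(50), np.int64(46)), (236, np.int64(47), np.int64(41)), (238, np.int64(52), np.int64(44)), (240, np.int64(51), np.int64(49)), (242, np.int64(51), np.int64(45)), (244, np.int64(83), np.int64(76)), (246, np.int64(86), np.int64(83)), (248, np.int64(75), np.int64(71))]
275 [(222, np.int64(50), np.int64(81)), (224, np.int64(73), np.int64(80)), (226, np.int64(96), np.int64(86)), 
[... 859 characters left out ...]
(50), np.int64(47))]
300 [(222, np.int64(44), np.int64(79)), (224, np.int64(85), np.int64(75)), (226, np.int64(94), np.int64(85)), (228, np.int64(93), np.int64(87)), (230, np.int64(86), np.int64(76)), (232, np.int64(87), np.int64(84)), (234, np.int64(84), np.int64(78)), (236, np.int64(44), np.int64(43)), (238, np.int64(50), np.int64(46)), (240, np.int64(44), np.int64(41)), (242, np.int64(57), np.int64(54)), (244, np.int64(53), np.int64(52)), (246, np.int64(49), np.int64(44)), (248, np.int64(57), np.int64(53))]
[{'bbox': [214.5, 149.9, 252.8, 195.4], 'conf': 0.69}, {'bbox': [242.9, 211.9, 306.1, 241.0], 'conf': 0.68}]
[ 0.51789552 -0.03478971  0.01062134] [-0.1222369  -0.09317245 -0.10271587]
```

View pics/sc3.png

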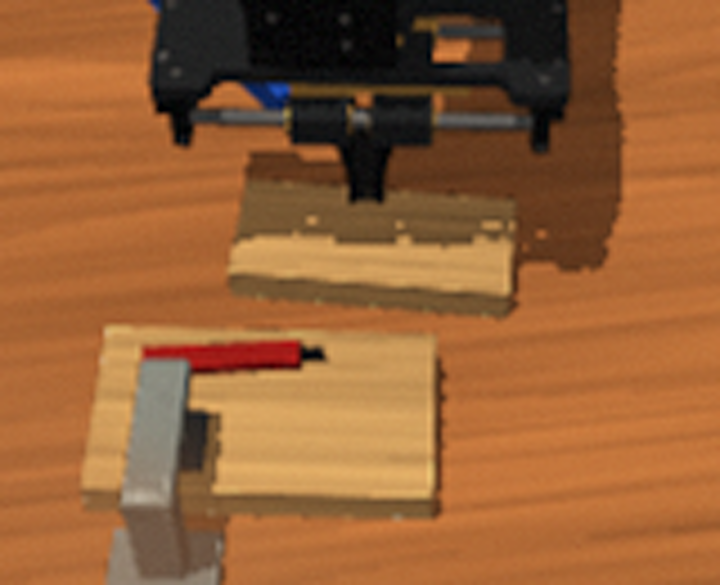

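The fingers run on rods, and the closed tip at crop (365,200) is drawn above the strip top. All three views fit a tip that is really about 20 mm above the reported TCP. I'll back off and go down beside the strip by feel.

Call:
jog_arm:
  increments:
    - {"tx": 0, "ty": 0, "tz": -5, "wx": 0, "wy": 0, "wz": 0, "gripper": 0}
    - {"tx": 18, "ty": 0, "tz": -5, "wx": 0, "wy": 0, "wz": 0, "gripper": 0}
    - {"tx": 36, "ty": 0, "tz": -5, "wx": 0, "wy": 0, "wz": 0, "gripper": 0}
    - {"tx": 36, "ty": 0, "tz": 3, "wx": 0, "wy": 0, "wz": 0, "gripper": 0}
    - {"tx": 36, "ty": 0, "tz": 6, "wx": 0, "wy": 0, "wz": 0, "gripper": 0}

```text
time: 10.12
position: [0.4811, -0.0287, 0.0043]
tool_rot: [-0.242, -3.132, -0.001]
ft_force: [-0.0, 0.4, -0.3]
grip_width: 0.005
grip_force: 0.0
```

Call:
jog_arm:
  increments:
    - {"tx": 0, "ty": 0, "tz": 1, "wx": 0, "wy": 0, "wz": 0, "gripper": 0}
    - {"tx": 0, "ty": 0, "tz": 2, "wx": 0, "wy": 0, "wz": 0, "gripper": 0}
    - {"tx": 0, "ty": 0, "tz": 3, "wx": 0, "wy": 0, "wz": 0, "gripper": 0}
    - {"tx": 0, "ty": 0, "tz": 3, "wx": 0, "wy": 0, "wz": 0, "gripper": 0}
    - {"tx": 0, "ty": 0, "tz": 3, "wx": 0, "wy": 0, "wz": 0, "gripper": 0}

```text
time: 10.53
position: [0.4822, -0.0293, 0.0016]
tool_rot: [0.243, 3.132, -0.0]
ft_force: [-0.2, 0.1, -0.3]
grip_width: 0.006
grip_force: 0.0
```

Call:
jog_arm:
  increments:
    - {"tx": 0, "ty": 0, "tz": 1, "wx": 0, "wy": 0, "wz": 0, "gripper": 0}
    - {"tx": 0, "ty": 0, "tz": 1.5, "wx": 0, "wy": 0, "wz": 0, "gripper": 0}
    - {"tx": 0, "ty": 0, "tz": 2, "wx": 0, "wy": 0, "wz": 0, "gripper": 0}
    - {"tx": 0, "ty": 0, "tz": 2, "wx": 0, "wy": 0, "wz": 0, "gripper": 0}
    - {"tx": 0, "ty": 0, "tz": 2, "wx": 0, "wy": 0, "wz": 0, "gripper": 0}

```text
time: 10.95
position: [0.4818, -0.0291, -0.0004]
tool_rot: [-0.243, -3.132, -0.0]
ft_force: [0.4, -1.1, 0.6]
grip_width: 0.008
grip_force: 0.0
```

No bench contact at z = 0, so the tip really is higher than reported. I'll keep going down in small steps.

Call:
jog_arm:
  increments:
    - {"tx": 0, "ty": 0, "tz": 1, "wx": 0, "wy": 0, "wz": 0, "gripper": 0}
    - {"tx": 0, "ty": 0, "tz": 2, "wx": 0, "wy": 0, "wz": 0, "gripper": 0}
    - {"tx": 0, "ty": 0, "tz": 3, "wx": 0, "wy": 0, "wz": 0, "gripper": 0}
    - {"tx": 0, "ty": 0, "tz": 3, "wx": 0, "wy": 0, "wz": 0, "gripper": 0}
    - {"tx": 0, "ty": 0, "tz": 3, "wx": 0, "wy": 0, "wz": 0, "gripper": 0}

```text
time: 11.37
position: [0.4817, -0.0291, -0.0035]
tool_rot: [-0.243, -3.132, -0.0]
ft_force: [0.1, 0.4, 0.9]
grip_width: 0.004
grip_force: 0.0
```

Call:
jog_arm:
  increments:
    - {"tx": 0, "ty": 0, "tz": 1, "wx": 0, "wy": 0, "wz": 0, "gripper": 0}
    - {"tx": 0, "ty": 0, "tz": 2, "wx": 0, "wy": 0, "wz": 0, "gripper": 0}
    - {"tx": 0, "ty": 0, "tz": 3, "wx": 0, "wy": 0, "wz": 0, "gripper": 0}
    - {"tx": 0, "ty": 0, "tz": 3, "wx": 0, "wy": 0, "wz": 0, "gripper": 0}
    - {"tx": 0, "ty": 0, "tz": 3, "wx": 0, "wy": 0, "wz": 0, "gripper": 0}

```text
time: 11.78
position: [0.4817, -0.0291, -0.0065]
tool_rot: [-0.243, -3.132, 0.0]
ft_force: [-0.5, -0.9, 0.6]
grip_width: 0.011
grip_force: 0.0
```

Call:
jog_arm:
  increments:
    - {"tx": 0, "ty": 0, "tz": 1, "wx": 0, "wy": 0, "wz": 0, "gripper": 0}
    - {"tx": 0, "ty": 0, "tz": 2, "wx": 0, "wy": 0, "wz": 0, "gripper": 0}
    - {"tx": 0, "ty": 0, "tz": 3, "wx": 0, "wy": 0, "wz": 0, "gripper": 0}
    - {"tx": 0, "ty": 0, "tz": 3, "wx": 0, "wy": 0, "wz": 0, "gripper": 0}
    - {"tx": 0, "ty": 0, "tz": 3, "wx": 0, "wy": 0, "wz": 0, "gripper": 0}

```text
time: 12.2
position: [0.4817, -0.0292, -0.0095]
tool_rot: [-0.243, -3.132, 0.0]
ft_force: [-0.5, -0.0, -0.6]
grip_width: 0.004
grip_force: 0.0
```

Call:
jog_arm:
  increments:
    - {"tx": -5, "ty": 0, "tz": 0, "wx": 0, "wy": 0, "wz": 0, "gripper": 0}
    - {"tx": -10, "ty": 0, "tz": 0, "wx": 0, "wy": 0, "wz": 0, "gripper": 0}
    - {"tx": -15, "ty": 0, "tz": 0, "wx": 0, "wy": 0, "wz": 0, "gripper": 0}
    - {"tx": -20, "ty": 0, "tz": 0, "wx": 0, "wy": 0, "wz": 0, "gripper": 0}
    - {"tx": -22, "ty": 0, "tz": 0, "wx": 0, "wy": 0, "wz": 0, "gripper": 0}

```text
time: 12.62
position: [0.5044, -0.0327, -0.0094]
tool_rot: [0.243, 3.132, -0.0]
ft_force: [-0.7, -0.0, 0.5]
grip_width: 0.002
grip_force: 0.6
```

Call:
jog_arm:
  increments:
    - {"tx": -2, "ty": 0, "tz": 0, "wx": 0, "wy": 0, "wz": 0, "gripper": 0}
    - {"tx": -4, "ty": 0, "tz": 0, "wx": 0, "wy": 0, "wz": 0, "gripper": 0}
    - {"tx": -6, "ty": 0, "tz": 0, "wx": 0, "wy": 0, "wz": 0, "gripper": 0}
    - {"tx": -8, "ty": 0, "tz": 0, "wx": 0, "wy": 0, "wz": 0, "gripper": 0}
    - {"tx": -10, "ty": 0, "tz": 0, "wx": 0, "wy": 0, "wz": 0, "gripper": 0}

```text
time: 13.03
position: [0.5136, -0.034, -0.0095]
tool_rot: [0.243, 3.132, 0.0]
ft_force: [0.2, -0.8, -0.6]
grip_width: 0.007
grip_force: 0.3
```

Run:
```python
from h import *
im=vision.get_image("scene");a=im["color"].astype(int)
for u in(250,262,275,290,300): print(u,a[224:252,u,0])
print(vision.spot_in("scene","strip_mid"));s=ctrl.get_state();print(s["position"],s["ft_force"])
```

```text
250 [ 91  92  94  92  88  92  96  96  93  93  89  90 100  82  45  45  48  49
  43  63  88  66  28  24  27  26  17   3]
262 [97 93 91 88 84 87 96 96 90 89 91 93 92 77 52 51 51 44 44 64 82 83 88 84
 77 58 63 86]
275 [96 92 87 86 80 85 92 94 88 86 95 94 90 91 74 45 50 50 45 45 65 82 86 92
 92 85 91 90]
290 [76 93 82 81 81 89 91 93 88 87 93 95 91 88 70 42 45 51 50 51 53 54 48 51
 52 55 58 53]
300 [95 91 83 83 85 91 89 92 91 88 89 93 88 88 79 58 41 48 49 51 54 50 46 52
 55 57 53 51]
[{'bbox': [216.9, 151.8, 254.0, 199.2], 'conf': 0.85}, {'bbox': [244.8, 217.9, 304.7, 245.2], 'conf': 0.6}]
[ 0.51397433 -0.03409315 -0.00934947] [-1.27392997  0.00491165 -0.62092176]
```

The strip moves now; about 16 mm of gap remains.

Call:
jog_arm:
  increments:
    - {"tx": -2, "ty": 0, "tz": 0, "wx": 0, "wy": 0, "wz": 0, "gripper": 0}
    - {"tx": -4, "ty": 0, "tz": 0, "wx": 0, "wy": 0, "wz": 0, "gripper": 0}
    - {"tx": -6, "ty": 0, "tz": 0, "wx": 0, "wy": 0, "wz": 0, "gripper": 0}
    - {"tx": -8, "ty": 0, "tz": 0, "wx": 0, "wy": 0, "wz": 0, "gripper": 0}
    - {"tx": -10, "ty": 0, "tz": 0, "wx": 0, "wy": 0, "wz": 0, "gripper": 0}

```text
time: 13.55
position: [0.5235, -0.0356, -0.0094]
tool_rot: [-0.243, -3.132, -0.0]
ft_force: [-0.6, -0.5, 0.2]
grip_width: 0.003
grip_force: 0.5
```

Call:
jog_arm:
  increments:
    - {"tx": -0.5, "ty": 0, "tz": 0, "wx": 0, "wy": 0, "wz": 0, "gripper": 0}
    - {"tx": -1, "ty": 0, "tz": 0, "wx": 0, "wy": 0, "wz": 0, "gripper": 0}
    - {"tx": -1.5, "ty": 0, "tz": 0, "wx": 0, "wy": 0, "wz": 0, "gripper": 0}
    - {"tx": -2, "ty": 0, "tz": 0, "wx": 0, "wy": 0, "wz": 0, "gripper": 0}
    - {"tx": -2.5, "ty": 0, "tz": 0, "wx": 0, "wy": 0, "wz": 0, "gripper": 0}

```text
time: 13.97
position: [0.5257, -0.0359, -0.0094]
tool_rot: [-0.243, -3.132, -0.0]
ft_force: [-0.9, 0.1, 0.4]
grip_width: 0.004
grip_force: 0.5
```

Call:
jog_arm:
  increments:
    - {"tx": -0.5, "ty": 0, "tz": 0, "wx": 0, "wy": 0, "wz": 0, "gripper": 0}
    - {"tx": -1, "ty": 0, "tz": 0, "wx": 0, "wy": 0, "wz": 0, "gripper": 0}
    - {"tx": -1.5, "ty": 0, "tz": 0, "wx": 0, "wy": 0, "wz": 0, "gripper": 0}
    - {"tx": -1.5, "ty": 0, "tz": 0, "wx": 0, "wy": 0, "wz": 0, "gripper": 0}
    - {"tx": -1.5, "ty": 0, "tz": 0, "wx": 0, "wy": 0, "wz": 0, "gripper": 0}

```text
time: 14.38
position: [0.5275, -0.0362, -0.0094]
tool_rot: [0.243, 3.132, 0.0]
ft_force: [-0.6, -0.4, -1.0]
grip_width: 0.008
grip_force: 0.3
```

Call:
jog_arm:
  increments:
    - {"tx": -0.3, "ty": 0, "tz": 0, "wx": 0, "wy": 0, "wz": 0, "gripper": 0}
    - {"tx": -0.6, "ty": 0, "tz": 0, "wx": 0, "wy": 0, "wz": 0, "gripper": 0}
    - {"tx": -1, "ty": 0, "tz": 0, "wx": 0, "wy": 0, "wz": 0, "gripper": 0}
    - {"tx": -1, "ty": 0, "tz": 0, "wx": 0, "wy": 0, "wz": 0, "gripper": 0}
    - {"tx": -1, "ty": 0, "tz": 0, "wx": 0, "wy": 0, "wz": 0, "gripper": 0}

```text
time: 14.8
position: [0.5282, -0.0363, -0.0094]
tool_rot: [0.243, 3.132, 0.0]
ft_force: [-0.9, 0.2, 0.9]
grip_width: 0.003
grip_force: 0.6
```

Call:
jog_arm:
  increments:
    - {"tx": -0.3, "ty": 0, "tz": 0, "wx": 0, "wy": 0, "wz": 0, "gripper": 0}
    - {"tx": -0.6, "ty": 0, "tz": 0, "wx": 0, "wy": 0, "wz": 0, "gripper": 0}
    - {"tx": -1, "ty": 0, "tz": 0, "wx": 0, "wy": 0, "wz": 0, "gripper": 0}
    - {"tx": -1, "ty": 0, "tz": 0, "wx": 0, "wy": 0, "wz": 0, "gripper": 0}
    - {"tx": -1, "ty": 0, "tz": 0, "wx": 0, "wy": 0, "wz": 0, "gripper": 0}

```text
time: 15.22
position: [0.5286, -0.0362, -0.0096]
tool_rot: [-0.243, -3.131, -0.001]
ft_force: [-3.9, 1.4, 3.3]
grip_width: 0.007
grip_force: 2.3
```

Call:
jog_arm:
  increments:
    - {"tx": -0.3, "ty": 0, "tz": 0, "wx": 0, "wy": 0, "wz": 0, "gripper": 0}
    - {"tx": -0.6, "ty": 0, "tz": 0, "wx": 0, "wy": 0, "wz": 0, "gripper": 0}
    - {"tx": -1, "ty": 0, "tz": 0, "wx": 0, "wy": 0, "wz": 0, "gripper": 0}
    - {"tx": -1, "ty": 0, "tz": 0, "wx": 0, "wy": 0, "wz": 0, "gripper": 0}
    - {"tx": -1, "ty": 0, "tz": 0, "wx": 0, "wy": 0, "wz": 0, "gripper": 0}

```text
time: 15.63
position: [0.5286, -0.0362, -0.0097]
tool_rot: [-0.242, -3.129, -0.001]
ft_force: [-7.1, 2.1, 6.2]
grip_width: 0.002
grip_force: 3.5
```

Butted: contact at x=0.5286 and the force rises to about 7 N. I'll retreat, lift and go to the level.

Call:
jog_arm:
  increments:
    - {"tx": 5, "ty": 0, "tz": 0, "wx": 0, "wy": 0, "wz": 0, "gripper": 0}
    - {"tx": 12, "ty": 0, "tz": -20, "wx": 0, "wy": 0, "wz": 0, "gripper": 0}
    - {"tx": 12, "ty": 0, "tz": -55, "wx": 0, "wy": 0, "wz": 0, "gripper": 1}
    - {"tx": 12, "ty": 0, "tz": -95, "wx": 0, "wy": 0, "wz": 0, "gripper": 1}
    - {"tx": 12, "ty": 0, "tz": -120, "wx": 0, "wy": 0, "wz": 0, "gripper": 1}

```text
time: 16.05
position: [0.5209, -0.0356, 0.1143]
tool_rot: [0.244, 3.125, 0.001]
ft_force: [0.4, -0.3, 0.6]
grip_width: 0.155
grip_force: 0.0
```

Call:
jog_arm:
  increments:
    - {"tx": 3, "ty": 28, "tz": 0, "wx": 0, "wy": 0, "wz": 0, "gripper": 1}
    - {"tx": 6, "ty": 56, "tz": 0, "wx": 0, "wy": 0, "wz": 0, "gripper": 1}
    - {"tx": 9, "ty": 85, "tz": 0, "wx": 0, "wy": 0, "wz": 0, "gripper": 1}
    - {"tx": 12, "ty": 114, "tz": 0, "wx": 0, "wy": 0, "wz": 0, "gripper": 1}
    - {"tx": 15, "ty": 143, "tz": 0, "wx": 0, "wy": 0, "wz": 0, "gripper": 1}

```text
time: 16.47
position: [0.5269, 0.11, 0.1111]
tool_rot: [0.244, 3.128, 0.002]
ft_force: [0.4, -0.5, -0.7]
grip_width: 0.53
grip_force: 0.0
```

Call:
jog_arm:
  increments:
    - {"tx": 3, "ty": 30, "tz": 0, "wx": 0, "wy": 0, "wz": 0, "gripper": 1}
    - {"tx": 7, "ty": 65, "tz": 0, "wx": 0, "wy": 0, "wz": 0, "gripper": 1}
    - {"tx": 10, "ty": 100, "tz": 0, "wx": 0, "wy": 0, "wz": 0, "gripper": 1}
    - {"tx": 14, "ty": 130, "tz": 0, "wx": 0, "wy": 0, "wz": 0, "gripper": 1}
    - {"tx": 14, "ty": 142, "tz": 0, "wx": 0, "wy": 0, "wz": 0, "gripper": 1}

```text
time: 16.88
position: [0.5335, 0.2576, 0.1107]
tool_rot: [0.233, 3.131, 0.006]
ft_force: [-0.1, 1.2, -0.3]
grip_width: 0.912
grip_force: 0.0
```

Run:
```python
from h import *
im=vision.get_image("top"); s=ctrl.get_state();print(s["position"],s["tool_rot"],s["time"])
T=np.load("top.npy",allow_pickle=True).item()
c=im["color"][130:250,220:380]; cv2.imwrite("pics/top2.png",cv2.resize(c,None,fx=5,fy=5,interpolation=cv2.INTER_CUBIC))
```

```text
[0.53375615 0.258042   0.11056423] [0.23163133 3.13063431 0.00552321] 16.9333
```

View pics/top2.png

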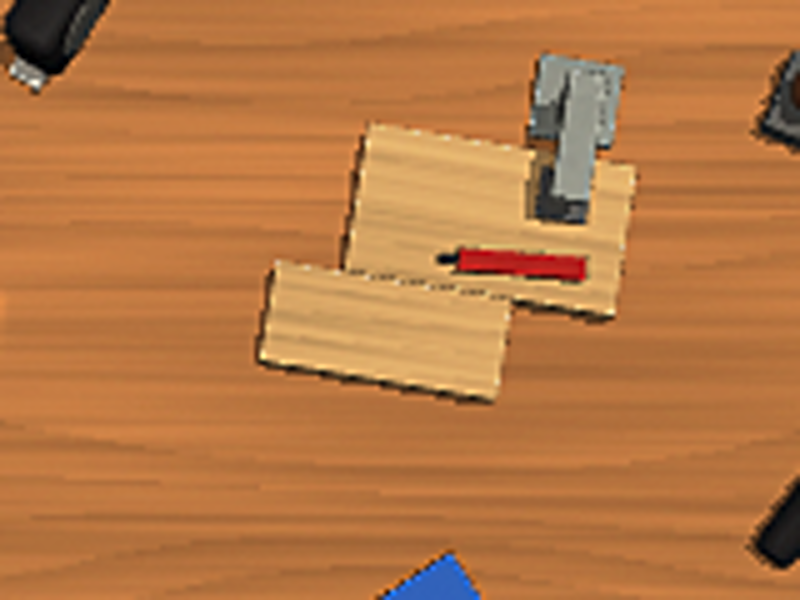

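The strip lies butted along the board edge, from (345,272) to (512,300) in the crop, with its end sticking out from (275,262) to (347,270), about 42 mm. Next I grasp the level.

Call:
jog_arm:
  increments:
    - {"tx": 0, "ty": 0, "tz": 15, "wx": 0, "wy": 0, "wz": 0, "gripper": 1}
    - {"tx": 0, "ty": 0, "tz": 40, "wx": 0, "wy": 0, "wz": 0, "gripper": 1}
    - {"tx": 0, "ty": 0, "tz": 65, "wx": 0, "wy": 0, "wz": 0, "gripper": 1}
    - {"tx": 0, "ty": 0, "tz": 85, "wx": 0, "wy": 0, "wz": 0, "gripper": 1}
    - {"tx": 0, "ty": 0, "tz": 97, "wx": 0, "wy": 0, "wz": 0, "gripper": 1}

```text
time: 17.35
position: [0.5333, 0.2489, 0.0113]
tool_rot: [-0.246, -3.131, 0.003]
ft_force: [0.7, 0.1, 0.7]
grip_width: 0.999
grip_force: 0.0
```

Call:
jog_arm:
  increments:
    - {"tx": 0, "ty": 0, "tz": 0, "wx": 0, "wy": 0, "wz": 0, "gripper": 0.1}
    - {"tx": 0, "ty": 0, "tz": 0, "wx": 0, "wy": 0, "wz": 0, "gripper": 0.1}
    - {"tx": 0, "ty": 0, "tz": 0, "wx": 0, "wy": 0, "wz": 0, "gripper": 0.1}
    - {"tx": 0, "ty": 0, "tz": 0, "wx": 0, "wy": 0, "wz": 0, "gripper": 0.1}
    - {"tx": 0, "ty": 0, "tz": 0, "wx": 0, "wy": 0, "wz": 0, "gripper": 0.1}
  grip_force: 30

```text
time: 17.77
position: [0.5348, 0.2517, 0.0151]
tool_rot: [0.243, 3.13, 0.003]
ft_force: [0.4, 0.3, -0.6]
grip_width: 0.707
grip_force: 0.0
```

Call:
jog_arm:
  increments:
    - {"tx": 0, "ty": 0, "tz": 0, "wx": 0, "wy": 0, "wz": 0, "gripper": 0.1}
    - {"tx": 0, "ty": 0, "tz": 0, "wx": 0, "wy": 0, "wz": 0, "gripper": 0.1}
    - {"tx": 0, "ty": 0, "tz": 0, "wx": 0, "wy": 0, "wz": 0, "gripper": 0.1}
    - {"tx": 0, "ty": 0, "tz": 0, "wx": 0, "wy": 0, "wz": 0, "gripper": 0.1}
    - {"tx": 0, "ty": 0, "tz": 0, "wx": 0, "wy": 0, "wz": 0, "gripper": 0.1}

```text
time: 18.18
position: [0.5336, 0.2513, 0.0136]
tool_rot: [0.243, 3.132, 0.0]
ft_force: [-0.6, 0.2, 0.6]
grip_width: 0.328
grip_force: 1.0
```

Call:
jog_arm:
  increments:
    - {"tx": 0, "ty": 0, "tz": 0, "wx": 0, "wy": 0, "wz": 0, "gripper": 0.1}
    - {"tx": 0, "ty": 0, "tz": 0, "wx": 0, "wy": 0, "wz": 0, "gripper": 0.1}
    - {"tx": 0, "ty": 0, "tz": 0, "wx": 0, "wy": 0, "wz": 0, "gripper": 0.1}
    - {"tx": 0, "ty": 0, "tz": 0, "wx": 0, "wy": 0, "wz": 0, "gripper": 0.1}
    - {"tx": 0, "ty": 0, "tz": 0, "wx": 0, "wy": 0, "wz": 0, "gripper": 0.1}

```text
time: 18.6
position: [0.5337, 0.2516, 0.0137]
tool_rot: [0.243, 3.132, 0.001]
ft_force: [0.5, 2.1, 0.9]
grip_width: 0.273
grip_force: 29.9
```

Call:
jog_arm:
  increments:
    - {"tx": 0, "ty": 0, "tz": -10, "wx": 0, "wy": 0, "wz": 0, "gripper": 0.1}
    - {"tx": 0, "ty": 0, "tz": -20, "wx": 0, "wy": 0, "wz": 0, "gripper": 0.1}
    - {"tx": 0, "ty": 0, "tz": -25, "wx": 0, "wy": 0, "wz": 0, "gripper": 0.1}
    - {"tx": 0, "ty": -20, "tz": -25, "wx": 0, "wy": 0, "wz": 0, "gripper": 0.1}
    - {"tx": 0, "ty": -45, "tz": -25, "wx": 0, "wy": 0, "wz": 0, "gripper": 0.1}

```text
time: 19.02
position: [0.5271, 0.2091, 0.0398]
tool_rot: [0.236, 3.131, 0.003]
ft_force: [0.5, -0.2, -3.0]
grip_width: 0.272
grip_force: 29.9
```

Call:
jog_arm:
  increments:
    - {"tx": -10, "ty": -25, "tz": 0, "wx": 0, "wy": 0, "wz": 0, "gripper": 0.1}
    - {"tx": -25, "ty": -45, "tz": 0, "wx": 0, "wy": 0, "wz": 0, "gripper": 0.1}
    - {"tx": -42, "ty": -65, "tz": 0, "wx": 0, "wy": 0, "wz": 0, "gripper": 0.1}
    - {"tx": -60, "ty": -82, "tz": 0, "wx": 0, "wy": 0, "wz": 0, "gripper": 0.1}
    - {"tx": -78, "ty": -98, "tz": 0, "wx": 0, "wy": 0, "wz": 0, "gripper": 0.1}

```text
time: 19.43
position: [0.5892, 0.0963, 0.0393]
tool_rot: [0.244, 3.132, 0.0]
ft_force: [-0.0, -0.5, -2.1]
grip_width: 0.272
grip_force: 29.9
```

Call:
jog_arm:
  increments:
    - {"tx": -18, "ty": -14, "tz": 0, "wx": 0, "wy": 0, "wz": 0, "gripper": 0.1}
    - {"tx": -35, "ty": -25, "tz": 0, "wx": 0, "wy": 0, "wz": 0, "gripper": 0.1}
    - {"tx": -46, "ty": -31, "tz": 0, "wx": 0, "wy": 0, "wz": 0, "gripper": 0.1}
    - {"tx": -52, "ty": -35, "tz": 0, "wx": 0, "wy": 0, "wz": 0, "gripper": 0.1}
    - {"tx": -52, "ty": -35, "tz": 0, "wx": 0, "wy": 0, "wz": 0, "gripper": 0.1}

```text
time: 19.85
position: [0.6355, 0.054, 0.0388]
tool_rot: [0.245, 3.131, -0.001]
ft_force: [-0.5, -0.7, -2.9]
grip_width: 0.278
grip_force: 29.9
```

Run:
```python
from h import *
im=vision.get_image("scene"); s=ctrl.get_state();print(s["position"],s["tool_rot"],s["time"],s["grip_width"],s["ft_force"])
cv2.imwrite("pics/sc4.png",cv2.resize(im["color"][180:310,190:390],None,fx=4,fy=4,interpolation=cv2.INTER_CUBIC))
```

```text
[0.63446809 0.05546541 0.03852114] [-2.43508045e-01 -3.13154676e+00 -2.64856030e-04] 19.9 0.2740001713100942 [-0.28284055  0.79859899 -3.31053959]
```

View pics/sc4.png

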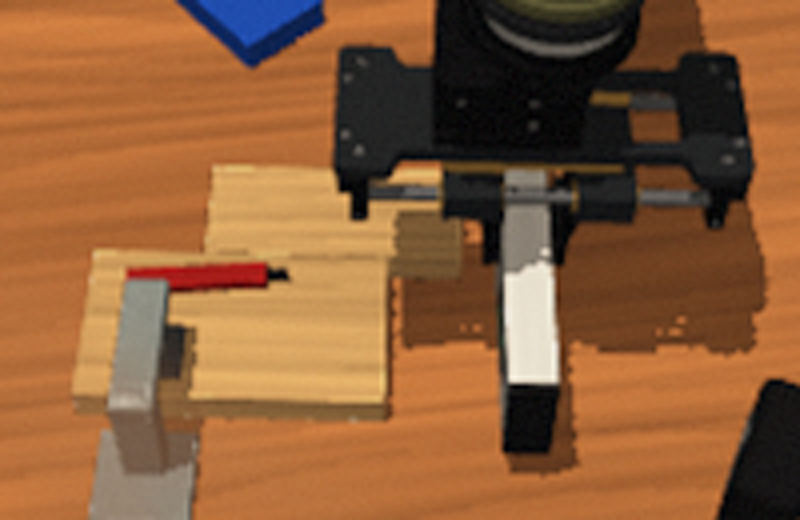

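The level is held clear of the strip, with its +x end at (530,415) in the crop. The strip end is at about (462,250) and the board end at (388,330), so the order and spacing are right. I'll set it down and release.

Call:
jog_arm:
  increments:
    - {"tx": 0, "ty": 0, "tz": 8, "wx": 0, "wy": 0, "wz": 0, "gripper": 0.1}
    - {"tx": 0, "ty": 0, "tz": 16, "wx": 0, "wy": 0, "wz": 0, "gripper": 0.1}
    - {"tx": 0, "ty": 0, "tz": 21, "wx": 0, "wy": 0, "wz": 0, "gripper": 0.1}
    - {"tx": 0, "ty": 0, "tz": 24.5, "wx": 0, "wy": 0, "wz": 0, "gripper": 0.1}
    - {"tx": 0, "ty": 0, "tz": 24.8, "wx": 0, "wy": 0, "wz": 0, "gripper": 0.1}

```text
time: 20.32
position: [0.6338, 0.0565, 0.0135]
tool_rot: [-0.241, -3.131, -0.001]
ft_force: [-3.5, 1.3, 2.4]
grip_width: 0.274
grip_force: 30.0
```

Call:
jog_arm:
  increments:
    - {"tx": 0, "ty": 0, "tz": 0, "wx": 0, "wy": 0, "wz": 0, "gripper": 0.3}
    - {"tx": 0, "ty": 0, "tz": 0, "wx": 0, "wy": 0, "wz": 0, "gripper": 0.4}
    - {"tx": 0, "ty": 0, "tz": 0, "wx": 0, "wy": 0, "wz": 0, "gripper": 0.5}
    - {"tx": 0, "ty": 0, "tz": 0, "wx": 0, "wy": 0, "wz": 0, "gripper": 0.6}
    - {"tx": 0, "ty": 0, "tz": 0, "wx": 0, "wy": 0, "wz": 0, "gripper": 0.6}

```text
time: 20.73
position: [0.6349, 0.0553, 0.0139]
tool_rot: [0.243, 3.132, 0.0]
ft_force: [0.6, -0.5, 0.8]
grip_width: 0.515
grip_force: 0.0
```

Call:
jog_arm:
  increments:
    - {"tx": 0, "ty": 0, "tz": -12, "wx": 0, "wy": 0, "wz": 0, "gripper": 0.6}
    - {"tx": 0, "ty": 0, "tz": -30, "wx": 0, "wy": 0, "wz": 0, "gripper": 0.6}
    - {"tx": 0, "ty": 0, "tz": -50, "wx": 0, "wy": 0, "wz": 0, "gripper": 0.6}
    - {"tx": 0, "ty": 0, "tz": -70, "wx": 0, "wy": 0, "wz": 0, "gripper": 0.6}
    - {"tx": 0, "ty": 0, "tz": -80, "wx": 0, "wy": 0, "wz": 0, "gripper": 0.6}

```text
time: 21.15
position: [0.6364, 0.0552, 0.0975]
tool_rot: [0.243, 3.128, 0.002]
ft_force: [1.5, -0.2, 0.1]
grip_width: 0.602
grip_force: 0.0
```

Call:
jog_arm:
  increments:
    - {"tx": 0, "ty": 12, "tz": 0, "wx": 0, "wy": 0, "wz": 0.1, "gripper": 1}
    - {"tx": 0, "ty": 24, "tz": 0, "wx": 0, "wy": 0, "wz": 0.2, "gripper": 1}
    - {"tx": 0, "ty": 36, "tz": 0, "wx": 0, "wy": 0, "wz": 0.3, "gripper": 1}
    - {"tx": 0, "ty": 42, "tz": 0, "wx": 0, "wy": 0, "wz": 0.4, "gripper": 1}
    - {"tx": 0, "ty": 42, "tz": 0, "wx": 0, "wy": 0, "wz": 0.5, "gripper": 1}

```text
time: 21.57
position: [0.6411, 0.0996, 0.094]
tool_rot: [-1.013, -2.973, -0.002]
ft_force: [1.4, -0.1, -0.2]
grip_width: 0.897
grip_force: 0.0
```

Call:
jog_arm:
  increments:
    - {"tx": 0, "ty": 0, "tz": 0, "wx": 0, "wy": 0, "wz": 0.11, "gripper": 1}
    - {"tx": 0, "ty": 0, "tz": 0, "wx": 0, "wy": 0, "wz": 0.22, "gripper": 1}
    - {"tx": 0, "ty": 0, "tz": 0, "wx": 0, "wy": 0, "wz": 0.33, "gripper": 1}
    - {"tx": 0, "ty": 0, "tz": 0, "wx": 0, "wy": 0, "wz": 0.44, "gripper": 1}
    - {"tx": 0, "ty": 0, "tz": 0, "wx": 0, "wy": 0, "wz": 0.55, "gripper": 1}

```text
time: 21.98
position: [0.6411, 0.0969, 0.0941]
tool_rot: [1.787, 2.584, 0.0]
ft_force: [-0.1, 0.2, 0.4]
grip_width: 0.999
grip_force: 0.0
```

Call:
jog_arm:
  increments:
    - {"tx": 0, "ty": 0, "tz": 0, "wx": 0, "wy": 0, "wz": 0.11, "gripper": 1}
    - {"tx": 0, "ty": 0, "tz": 0, "wx": 0, "wy": 0, "wz": 0.22, "gripper": 1}
    - {"tx": 0, "ty": 0, "tz": 0, "wx": 0, "wy": 0, "wz": 0.33, "gripper": 1}
    - {"tx": 0, "ty": 0, "tz": 0, "wx": 0, "wy": 0, "wz": 0.44, "gripper": 1}
    - {"tx": 0, "ty": 0, "tz": 0, "wx": 0, "wy": 0, "wz": 0.521, "gripper": 1}

```text
time: 22.4
position: [0.6411, 0.0969, 0.094]
tool_rot: [-2.392, -2.037, -0.0]
ft_force: [-0.0, -0.1, -0.3]
grip_width: 1.0
grip_force: 0.0
```

Call:
jog_arm:
  increments:
    - {"tx": 0, "ty": 0, "tz": 0, "wx": 0, "wy": 0, "wz": 0, "gripper": 1}
    - {"tx": 0, "ty": 0, "tz": 0, "wx": 0, "wy": 0, "wz": 0, "gripper": 1}
    - {"tx": 0, "ty": 0, "tz": 0, "wx": 0, "wy": 0, "wz": 0, "gripper": 1}
    - {"tx": 0, "ty": 0, "tz": 0, "wx": 0, "wy": 0, "wz": 0, "gripper": 1}
    - {"tx": 0, "ty": 0, "tz": 0, "wx": 0, "wy": 0, "wz": 0, "gripper": 1}

```text
time: 22.82
position: [0.6411, 0.0968, 0.0939]
tool_rot: [-2.386, -2.044, -0.0]
ft_force: [-0.6, -0.2, 0.4]
grip_width: 1.001
grip_force: 0.0
```

Run:
```python
from h import *
from scipy.spatial.transform import Rotation as R
s=ctrl.get_state();p=s["position"];M=R.from_rotvec(s["tool_rot"]).as_matrix();print(p,M.round(3).tolist(),s["time"],s["grip_width"])
d=np.array(p[:2])-[.6363,-.0969];print(d@[.988,-.1534],d@[.1534,.988])
for n in("top","scene"):
  im=vision.get_image(n);print(n,vision.spot_in(n,"level_mid"))
```

```text
[0.64112682 0.09676349 0.09385719] [[0.154, 0.988, 0.0], [0.988, -0.154, 0.0], [0.0, 0.0, -1.0]] 22.8167 1.001060284506952
-0.02493908384798035 0.1920799661688502
top [{'bbox': [254.2, 142.6, 273.7, 209.1], 'conf': 0.74}, {'bbox': [183.6, 274.3, 254.0, 295.1], 'conf': 0.74}]
scene [{'bbox': [315.3, 202.6, 332.5, 300.4], 'conf': 0.7}, {'bbox': [367.6, 273.7, 396.8, 320.3], 'conf': 0.62}, {'bbox': [303.4, 135.1, 338.9, 157.1], 'conf': 0.61}]
```

Call:
jog_arm:
  increments:
    - {"tx": 0, "ty": 0, "tz": 20, "wx": 0, "wy": 0, "wz": 0, "gripper": 1}
    - {"tx": 0, "ty": 0, "tz": 40, "wx": 0, "wy": 0, "wz": 0, "gripper": 1}
    - {"tx": 0, "ty": 0, "tz": 60, "wx": 0, "wy": 0, "wz": 0, "gripper": 1}
    - {"tx": 0, "ty": 0, "tz": 75, "wx": 0, "wy": 0, "wz": 0, "gripper": 1}
    - {"tx": 0, "ty": 0, "tz": 82, "wx": 0, "wy": 0, "wz": 0, "gripper": 1}

```text
time: 23.43
position: [0.6395, 0.0967, 0.0093]
tool_rot: [-2.385, -2.042, 0.005]
ft_force: [-0.2, -0.2, 0.9]
grip_width: 1.0
grip_force: 0.0
```

Call:
jog_arm:
  increments:
    - {"tx": 0, "ty": 0, "tz": 4, "wx": 0, "wy": 0, "wz": 0, "gripper": 1}
    - {"tx": 0, "ty": 0, "tz": 8, "wx": 0, "wy": 0, "wz": 0, "gripper": 1}
    - {"tx": 0, "ty": 0, "tz": 12, "wx": 0, "wy": 0, "wz": 0, "gripper": 1}
    - {"tx": 0, "ty": 0, "tz": 16, "wx": 0, "wy": 0, "wz": 0, "gripper": 1}
    - {"tx": 0, "ty": 0, "tz": 17, "wx": 0, "wy": 0, "wz": 0, "gripper": 1}

```text
time: 23.85
position: [0.6412, 0.0969, -0.0052]
tool_rot: [2.387, 2.043, 0.001]
ft_force: [-0.2, -0.8, -0.1]
grip_width: 1.002
grip_force: 0.0
```

Call:
jog_arm:
  increments:
    - {"tx": -4, "ty": 0, "tz": 0, "wx": 0, "wy": 0, "wz": 0, "gripper": 1}
    - {"tx": -8, "ty": 0, "tz": 0, "wx": 0, "wy": 0, "wz": 0, "gripper": 1}
    - {"tx": -12, "ty": 0, "tz": 0, "wx": 0, "wy": 0, "wz": 0, "gripper": 1}
    - {"tx": -15, "ty": 0, "tz": 0, "wx": 0, "wy": 0, "wz": 0, "gripper": 1}
    - {"tx": -18, "ty": 0, "tz": 0, "wx": 0, "wy": 0, "wz": 0, "gripper": 1}

```text
time: 24.27
position: [0.6385, 0.0785, -0.0049]
tool_rot: [2.387, 2.042, 0.001]
ft_force: [-0.0, 2.2, 1.6]
grip_width: 1.002
grip_force: 1.2
```

Call:
jog_arm:
  increments:
    - {"tx": -3, "ty": 0, "tz": 0, "wx": 0, "wy": 0, "wz": 0, "gripper": 1}
    - {"tx": -6, "ty": 0, "tz": 0, "wx": 0, "wy": 0, "wz": 0, "gripper": 1}
    - {"tx": -9, "ty": 0, "tz": 0, "wx": 0, "wy": 0, "wz": 0, "gripper": 1}
    - {"tx": -12, "ty": 0, "tz": 0, "wx": 0, "wy": 0, "wz": 0, "gripper": 1}
    - {"tx": -15, "ty": 0, "tz": 0, "wx": 0, "wy": 0, "wz": 0, "gripper": 1}

```text
time: 24.68
position: [0.6364, 0.0647, -0.0049]
tool_rot: [-2.386, -2.043, -0.002]
ft_force: [0.2, 2.6, 2.0]
grip_width: 1.0
grip_force: 1.4
```

Run:
```python
from h import *
s=ctrl.get_state();p=s["position"];print(p,s["ft_force"],s["torque"])
for n in("top","scene"):
  im=vision.get_image(n);print(n,vision.spot_in(n,"level_mid")[:2])
```

```text
[ 0.63637121  0.06468173 -0.00487419] [0.18167226 2.64092494 1.96244545] [ 0.52751849 -0.06283949 -0.01000576]
top [{'bbox': [263.8, 160.7, 274.2, 211.1], 'conf': 0.72}, {'bbox': [184.1, 273.1, 254.4, 288.9], 'conf': 0.54}]
scene [{'bbox': [308.8, 215.3, 322.1, 299.2], 'conf': 0.8}, {'bbox': [302.1, 135.6, 382.6, 159.1], 'conf': 0.65}]
```

Call:
jog_arm:
  increments:
    - {"tx": -3, "ty": 0, "tz": 0, "wx": 0, "wy": 0, "wz": 0, "gripper": 1}
    - {"tx": -6, "ty": 0, "tz": 0, "wx": 0, "wy": 0, "wz": 0, "gripper": 1}
    - {"tx": -9, "ty": 0, "tz": 0, "wx": 0, "wy": 0, "wz": 0, "gripper": 1}
    - {"tx": -12, "ty": 0, "tz": 0, "wx": 0, "wy": 0, "wz": 0, "gripper": 1}
    - {"tx": -15, "ty": 0, "tz": 0, "wx": 0, "wy": 0, "wz": 0, "gripper": 1}

```text
time: 25.3
position: [0.6334, 0.0493, -0.0054]
tool_rot: [-2.386, -2.042, 0.0]
ft_force: [-1.2, 2.5, 0.5]
grip_width: 0.997
grip_force: 1.4
```

Call:
jog_arm:
  increments:
    - {"tx": -3, "ty": 0, "tz": 0, "wx": 0, "wy": 0, "wz": 0, "gripper": 1}
    - {"tx": -6, "ty": 0, "tz": 0, "wx": 0, "wy": 0, "wz": 0, "gripper": 1}
    - {"tx": -9, "ty": 0, "tz": 0, "wx": 0, "wy": 0, "wz": 0, "gripper": 1}
    - {"tx": -12, "ty": 0, "tz": 0, "wx": 0, "wy": 0, "wz": 0, "gripper": 1}
    - {"tx": -15, "ty": 0, "tz": 0, "wx": 0, "wy": 0, "wz": 0, "gripper": 1}

```text
time: 25.72
position: [0.6312, 0.0343, -0.0053]
tool_rot: [-2.387, -2.042, 0.0]
ft_force: [0.0, 3.5, 0.3]
grip_width: 0.998
grip_force: 1.4
```

Call:
jog_arm:
  increments:
    - {"tx": -1, "ty": 0, "tz": 0, "wx": 0, "wy": 0, "wz": 0, "gripper": 1}
    - {"tx": -2, "ty": 0, "tz": 0, "wx": 0, "wy": 0, "wz": 0, "gripper": 1}
    - {"tx": -3, "ty": 0, "tz": 0, "wx": 0, "wy": 0, "wz": 0, "gripper": 1}
    - {"tx": -4, "ty": 0, "tz": 0, "wx": 0, "wy": 0, "wz": 0, "gripper": 1}
    - {"tx": -5, "ty": 0, "tz": 0, "wx": 0, "wy": 0, "wz": 0, "gripper": 1}

```text
time: 26.13
position: [0.6306, 0.0299, -0.0053]
tool_rot: [-2.386, -2.043, -0.0]
ft_force: [-0.7, 2.3, 0.3]
grip_width: 0.999
grip_force: 1.4
```

Run:
```python
from h import *
s=ctrl.get_state();p=s["position"];print(p,s["ft_force"],s["torque"])
d=np.array(p[:2])-[.6363,-.0969];print(d@[.988,-.1534],d@[.1534,.988])
for n in("top","scene"):
  im=vision.get_image(n);print(n,vision.spot_in(n,"level_mid")[:2])
```

```text
[ 0.63056625  0.0298525  -0.00527351] [-0.65106323  2.29641857  0.30271693] [ 0.54898459  0.10571012 -0.09442779]
-0.02510877967828801 0.12435190839729615
top [{'bbox': [282.3, 184.6, 329.8, 212.9], 'conf': 0.75}, {'bbox': [276.0, 208.6, 281.1, 212.3], 'conf': 0.62}]
scene [{'bbox': [292.9, 215.4, 304.7, 300.1], 'conf': 0.88}, {'bbox': [336.5, 136.2, 381.8, 158.2], 'conf': 0.67}]
```

Call:
jog_arm:
  increments:
    - {"tx": -1, "ty": 0, "tz": 0, "wx": 0, "wy": 0, "wz": 0, "gripper": 1}
    - {"tx": -2, "ty": 0, "tz": 0, "wx": 0, "wy": 0, "wz": 0, "gripper": 1}
    - {"tx": -3, "ty": 0, "tz": 0, "wx": 0, "wy": 0, "wz": 0, "gripper": 1}
    - {"tx": -4, "ty": 0, "tz": 0, "wx": 0, "wy": 0, "wz": 0, "gripper": 1}
    - {"tx": -4.5, "ty": 0, "tz": 0, "wx": 0, "wy": 0, "wz": 0, "gripper": 1}

```text
time: 26.75
position: [0.6299, 0.0249, -0.0052]
tool_rot: [2.387, 2.042, 0.0]
ft_force: [-0.3, 2.0, -0.6]
grip_width: 0.996
grip_force: 1.4
```

Call:
jog_arm:
  increments:
    - {"tx": -0.4, "ty": 0, "tz": 0, "wx": 0, "wy": 0, "wz": 0, "gripper": 1}
    - {"tx": -0.8, "ty": 0, "tz": 0, "wx": 0, "wy": 0, "wz": 0, "gripper": 1}
    - {"tx": -1.2, "ty": 0, "tz": 0, "wx": 0, "wy": 0, "wz": 0, "gripper": 1}
    - {"tx": -1.5, "ty": 0, "tz": 0, "wx": 0, "wy": 0, "wz": 0, "gripper": 1}
    - {"tx": -1.5, "ty": 0, "tz": 0, "wx": 0, "wy": 0, "wz": 0, "gripper": 1}

```text
time: 27.17
position: [0.6297, 0.0236, -0.0052]
tool_rot: [2.387, 2.043, 0.0]
ft_force: [0.6, 2.5, -0.0]
grip_width: 0.999
grip_force: 1.3
```

Call:
jog_arm:
  increments:
    - {"tx": -0.4, "ty": 0, "tz": 0, "wx": 0, "wy": 0, "wz": 0, "gripper": 1}
    - {"tx": -0.8, "ty": 0, "tz": 0, "wx": 0, "wy": 0, "wz": 0, "gripper": 1}
    - {"tx": -1.2, "ty": 0, "tz": 0, "wx": 0, "wy": 0, "wz": 0, "gripper": 1}
    - {"tx": -1.5, "ty": 0, "tz": 0, "wx": 0, "wy": 0, "wz": 0, "gripper": 1}
    - {"tx": -1.5, "ty": 0, "tz": 0, "wx": 0, "wy": 0, "wz": 0, "gripper": 1}

```text
time: 27.58
position: [0.6294, 0.0221, -0.0052]
tool_rot: [2.387, 2.043, 0.0]
ft_force: [-0.7, 3.1, -0.1]
grip_width: 1.0
grip_force: 1.2
```

Call:
jog_arm:
  increments:
    - {"tx": -0.3, "ty": 0, "tz": 0, "wx": 0, "wy": 0, "wz": 0, "gripper": 1}
    - {"tx": -0.6, "ty": 0, "tz": 0, "wx": 0, "wy": 0, "wz": 0, "gripper": 1}
    - {"tx": -1, "ty": 0, "tz": 0, "wx": 0, "wy": 0, "wz": 0, "gripper": 1}
    - {"tx": -1.2, "ty": 0, "tz": 0, "wx": 0, "wy": 0, "wz": 0, "gripper": 1}
    - {"tx": -1.2, "ty": 0, "tz": 0, "wx": 0, "wy": 0, "wz": 0, "gripper": 1}

```text
time: 28.0
position: [0.6293, 0.0209, -0.0052]
tool_rot: [2.387, 2.043, 0.0]
ft_force: [1.0, 1.9, -0.2]
grip_width: 1.003
grip_force: 1.3
```

Call:
jog_arm:
  increments:
    - {"tx": -0.3, "ty": 0, "tz": 0, "wx": 0, "wy": 0, "wz": 0, "gripper": 1}
    - {"tx": -0.6, "ty": 0, "tz": 0, "wx": 0, "wy": 0, "wz": 0, "gripper": 1}
    - {"tx": -1, "ty": 0, "tz": 0, "wx": 0, "wy": 0, "wz": 0, "gripper": 1}
    - {"tx": -1.2, "ty": 0, "tz": 0, "wx": 0, "wy": 0, "wz": 0, "gripper": 1}
    - {"tx": -1.2, "ty": 0, "tz": 0, "wx": 0, "wy": 0, "wz": 0, "gripper": 1}

```text
time: 28.42
position: [0.6292, 0.0204, -0.0052]
tool_rot: [-2.386, -2.043, -0.001]
ft_force: [-0.0, 4.5, 0.1]
grip_width: 0.999
grip_force: 2.1
```

Call:
jog_arm:
  increments:
    - {"tx": -0.3, "ty": 0, "tz": 0, "wx": 0, "wy": 0, "wz": 0, "gripper": 1}
    - {"tx": -0.6, "ty": 0, "tz": 0, "wx": 0, "wy": 0, "wz": 0, "gripper": 1}
    - {"tx": -0.9, "ty": 0, "tz": 0, "wx": 0, "wy": 0, "wz": 0, "gripper": 1}
    - {"tx": -1, "ty": 0, "tz": 0, "wx": 0, "wy": 0, "wz": 0, "gripper": 1}
    - {"tx": -1, "ty": 0, "tz": 0, "wx": 0, "wy": 0, "wz": 0, "gripper": 1}

```text
time: 28.83
position: [0.6292, 0.0204, -0.0052]
tool_rot: [-2.385, -2.043, -0.002]
ft_force: [1.7, 7.0, 0.7]
grip_width: 1.001
grip_force: 2.9
```

Call:
jog_arm:
  increments:
    - {"tx": -0.4, "ty": 0, "tz": 0, "wx": 0, "wy": 0, "wz": 0, "gripper": 1}
    - {"tx": -0.8, "ty": 0, "tz": 0, "wx": 0, "wy": 0, "wz": 0, "gripper": 1}
    - {"tx": -1.2, "ty": 0, "tz": 0, "wx": 0, "wy": 0, "wz": 0, "gripper": 1}
    - {"tx": -1.4, "ty": 0, "tz": 0, "wx": 0, "wy": 0, "wz": 0, "gripper": 1}
    - {"tx": -1.4, "ty": 0, "tz": 0, "wx": 0, "wy": 0, "wz": 0, "gripper": 1}

```text
time: 29.25
position: [0.6291, 0.0204, -0.0052]
tool_rot: [-2.384, -2.043, -0.004]
ft_force: [2.0, 8.2, -0.5]
grip_width: 1.002
grip_force: 3.9
```

Call:
jog_arm:
  increments:
    - {"tx": -0.2, "ty": 0, "tz": 0, "wx": 0, "wy": 0, "wz": 0, "gripper": 1}
    - {"tx": -0.4, "ty": 0, "tz": 0, "wx": 0, "wy": 0, "wz": 0, "gripper": 1}
    - {"tx": -0.5, "ty": 0, "tz": 0, "wx": 0, "wy": 0, "wz": 0, "gripper": 1}
    - {"tx": -0.5, "ty": 0, "tz": 0, "wx": 0, "wy": 0, "wz": 0, "gripper": 1}
    - {"tx": -0.5, "ty": 0, "tz": 0, "wx": 0, "wy": 0, "wz": 0, "gripper": 1}

```text
time: 29.67
position: [0.6292, 0.0204, -0.0051]
tool_rot: [-2.383, -2.043, -0.005]
ft_force: [0.7, 8.4, -0.2]
grip_width: 1.001
grip_force: 4.3
```

Run:
```python
from h import *
s=ctrl.get_state();p=s["position"];print(p,s["tool_rot"],s["ft_force"],s["torque"])
```

```text
[ 0.62916875  0.02041654 -0.00511431] [-2.38339222 -2.0430257  -0.00492112] [ 0.67971276  8.40142498 -0.15428612] [ 1.82792569 -0.10427296 -0.31239084]
```

Call:
jog_arm:
  increments:
    - {"tx": -0.4, "ty": 0, "tz": 0, "wx": 0, "wy": 0, "wz": 0, "gripper": 1}
    - {"tx": -0.8, "ty": 0, "tz": 0, "wx": 0, "wy": 0, "wz": 0, "gripper": 1}
    - {"tx": -1.1, "ty": 0, "tz": 0, "wx": 0, "wy": 0, "wz": 0, "gripper": 1}
    - {"tx": -1.1, "ty": 0, "tz": 0, "wx": 0, "wy": 0, "wz": 0, "gripper": 1}
    - {"tx": -1.1, "ty": 0, "tz": 0, "wx": 0, "wy": 0, "wz": 0, "gripper": 1}

```text
time: 30.08
position: [0.6291, 0.0205, -0.0051]
tool_rot: [-2.382, -2.043, -0.006]
ft_force: [1.1, 11.0, 0.2]
grip_width: 1.0
grip_force: 5.0
```

Firm press of about 11 N with no further movement. I'll back off gently, lift away and check with the detector and geometry.

Call:
jog_arm:
  increments:
    - {"tx": 1.5, "ty": 0, "tz": 0, "wx": 0, "wy": 0, "wz": 0, "gripper": 1}
    - {"tx": 3, "ty": 0, "tz": 0, "wx": 0, "wy": 0, "wz": 0, "gripper": 1}
    - {"tx": 6, "ty": 0, "tz": 0, "wx": 0, "wy": 0, "wz": 0, "gripper": 1}
    - {"tx": 13, "ty": 0, "tz": 0, "wx": 0, "wy": 0, "wz": 0, "gripper": 1}
    - {"tx": 25, "ty": 0, "tz": 0, "wx": 0, "wy": 0, "wz": 0, "gripper": 1}

```text
time: 30.5
position: [0.6324, 0.0374, -0.0051]
tool_rot: [2.389, 2.037, -0.003]
ft_force: [-0.6, -1.2, 0.4]
grip_width: 1.0
grip_force: 0.0
```

Call:
jog_arm:
  increments:
    - {"tx": 5, "ty": 0, "tz": -20, "wx": 0, "wy": 0, "wz": 0, "gripper": 1}
    - {"tx": 10, "ty": 0, "tz": -55, "wx": 0, "wy": 0, "wz": 0, "gripper": 1}
    - {"tx": 10, "ty": 0, "tz": -90, "wx": 0, "wy": 0, "wz": 0, "gripper": 1}
    - {"tx": 20, "ty": 0, "tz": -125, "wx": 0, "wy": 0, "wz": 0, "gripper": 1}
    - {"tx": 40, "ty": 0, "tz": -150, "wx": 0, "wy": 0, "wz": 0, "gripper": 1}

```text
time: 30.92
position: [0.6398, 0.0764, 0.1486]
tool_rot: [2.389, 2.033, 0.002]
ft_force: [1.4, -0.8, 0.2]
grip_width: 1.002
grip_force: 0.0
```

Call:
jog_arm:
  increments:
    - {"tx": 35, "ty": -10, "tz": 0, "wx": 0, "wy": 0, "wz": 0, "gripper": 1}
    - {"tx": 70, "ty": -20, "tz": 0, "wx": 0, "wy": 0, "wz": 0, "gripper": 1}
    - {"tx": 105, "ty": -30, "tz": 0, "wx": 0, "wy": 0, "wz": 0, "gripper": 1}
    - {"tx": 140, "ty": -40, "tz": 0, "wx": 0, "wy": 0, "wz": 0, "gripper": 1}
    - {"tx": 150, "ty": -40, "tz": 0, "wx": 0, "wy": 0, "wz": 0, "gripper": 1}

```text
time: 31.33
position: [0.6197, 0.244, 0.1443]
tool_rot: [-2.374, -2.052, -0.002]
ft_force: [-0.3, 1.1, -0.1]
grip_width: 1.0
grip_force: 0.0
```

Run:
```python
from h import *
s=ctrl.get_state();print(s["position"],s["ft_force"],s["time"])
b=np.array([.6363,-.0969]);ux=np.array([.988,-.1534]);uy=np.array([.1534,.988])
for n in("top","scene"):
  im=vision.get_image(n);print(n,[(round(d["conf"],2),np.round(d["bbox"],1)) for d in vision.spot_in(n,"level_mid")[:2]+vision.spot_in(n,"strip_mid")[:2]])
  P=lambda x,y,z:px(im,[*(b+x*ux+y*uy),z])
  L=np.array([P(x,y,z) for x in(-.125,.075) for y in(.08,.104) for z in(0,.06)]);S=np.array([P(x,y,z) for x in(-.105,-.045) for y in(-.06,.08) for z in(0,.022)])
  print("pred level",L.min(0).round(1),L.max(0).round(1),"strip",S.min(0).round(1),S.max(0).round(1))
  # profile of pixel colours across the ends, y_b -> at strip centre and board centre (z=.022)
  for x in(-.095,-.075,-.055,-.03,0,.03): print(x,[ (k,im["color"][int(round(q[1])),int(round(q[0]))].tolist()) for k in(74,77,80,83) for q in[P(x,k/1000,.022)]])
```

```text
[0.61973636 0.24400241 0.14426674] [-0.26981162  1.0883405  -0.13289181] 31.3333
top [(0.81, array([194.9, 272.1, 256.5, 292.1])), (0.56, array([273.2, 142.1, 290.3, 210.3])), (0.97, array([295.3, 238.4, 338. , 292.6])), (0.93, array([286.2, 182.5, 335.7, 214.2]))]
pred level [275.3 138.9] [295. 211.] strip [284.8 183.2] [335.6 211.9]
-0.095 [(74, [98, 162, 216]), (77, [120, 191, 227]), (80, [193, 208, 208]), (83, [231, 242, 238])]
-0.075 [(74, [91, 151, 195]), (77, [82, 123, 156]), (80, [255, 255, 245]), (83, [227, 240, 236])]
-0.055 [(74, [104, 173, 225]), (77, [101, 172, 227]), (80, [85, 127, 162]), (83, [252, 254, 246])]
-0.03 [(74, [100, 163, 215]), (77, [94, 161, 218]), (80, [81, 88, 93]), (83, [240, 252, 248])]
0 [(74, [104, 171, 222]), (77, [106, 178, 233]), (80, [84, 129, 167]), (83, [251, 254, 246])]
0.03 [(74, [105, 176, 229]), (77, [109, 191, 236]), (80, [166, 176, 178]), (83, [235, 247, 242])]
scene [(0.64, array([302. , 132.3, 385.4, 159. ])), (0.62, array([287.6, 204.4, 301.1, 300.8])), (0.96, array([216.2, 150.8, 270.7, 197.4])), (0.61, array([223.6, 222.7, 288.9, 245.4]))]
pred level [285.8 203.9] [298.6 298.6] strip [222.4 220.5] [287.1 249. ]
-0.095 [(74, [96, 160, 210]), (77, [91, 165, 213]), (80, [194, 213, 229]), (83, [212, 224, 230])]
-0.075 [(74, [85, 143, 189]), (77, [61, 116, 165]), (80, [181, 200, 213]), (83, [211, 225, 233])]
-0.055 [(74, [95, 160, 214]), (77, [96, 164, 216]), (80, [172, 193, 207]), (83, [207, 225, 234])]
-0.03 [(74, [88, 151, 202]), (77, [89, 154, 206]), (80, [180, 200, 212]), (83, [211, 228, 234])]
0 [(74, [94, 162, 213]), (77, [96, 168, 221]), (80, [91, 133, 161]), (83, [211, 227, 236])]
0.03 [(74, [93, 160, 210]), (77, [93, 168, 206]), (80, [137, 167, 183]), (83, [213, 230, 236])]
```

The wood meets the level face everywhere at y_b ≈ 80 mm, on both strip and board. A last check that no gap opened between strip and board during the push.

Run:
```python
from h import *
b=np.array([.6363,-.0969]);ux=np.array([.988,-.1534]);uy=np.array([.1534,.988])
old=cv2.imread("pics/top2.png");im=vision.get_image("top");new=cv2.resize(im["color"][130:250,220:380],None,fx=5,fy=5,interpolation=cv2.INTER_CUBIC)
for y in(-.05,-.03,-.01,.01,.03,.05,.07):
  for n,g in(("old",old),("new",new)):
    v=[]
    for x in np.arange(-.056,-.033,.002):
      q=(px(im,[*(b+x*ux+y*uy),.022])-[220,130]+.5)*5-.5
      v.append(int(g[int(round(q[1])),int(round(q[0])),1]))
    print(y,n,v)
s=ctrl.get_state();print(s["qd"])
# board-frame corners at strip's -y end: profile along y at x=-.095,-.055
for x in(-.1,-.075,-.05):
  v=[]
  for y in np.arange(-.070,-.049,.002):
    q=(px(im,[*(b+x*ux+y*uy),.022])-[220,130]+.5)*5-.5; v.append(int(new[int(round(q[1])),int(round(q[0])),1]))
  print(x,v)
```

```text
-0.05 old [115, 126, 110, 53, 53, 110, 177, 176, 157, 152, 176, 164]
-0.05 new [168, 166, 169, 173, 120, 106, 170, 173, 158, 153, 178, 166]
-0.03 old [118, 133, 104, 60, 46, 105, 170, 167, 161, 164, 196, 135]
-0.03 new [166, 166, 171, 171, 128, 128, 163, 164, 162, 165, 198, 137]
-0.01 old [169, 167, 171, 159, 122, 134, 164, 157, 154, 170, 202, 77]
-0.01 new [168, 173, 177, 160, 121, 134, 167, 158, 155, 171, 203, 79]
0.01 old [164, 160, 166, 161, 138, 153, 174, 156, 182, 165, 70, 35]
0.01 new [178, 176, 170, 158, 139, 156, 176, 156, 184, 169, 72, 36]
0.03 old [168, 175, 165, 185, 207, 176, 144, 144, 155, 168, 168, 174]
0.03 new [176, 175, 163, 183, 206, 177, 146, 146, 157, 169, 170, 176]
0.05 old [172, 175, 164, 176, 177, 115, 114, 148, 160, 168, 167, 164]
0.05 new [172, 171, 163, 174, 175, 116, 117, 150, 162, 170, 168, 165]
0.07 old [168, 174, 166, 173, 157, 105, 121, 159, 161, 164, 166, 166]
0.07 new [170, 171, 162, 170, 156, 106, 123, 160, 163, 166, 167, 167]
[ 0.00023139 -0.00236201 -0.00496256  0.00107504 -0.00798952  0.00036547
 -0.00016329]
-0.1 [113, 115, 114, 114, 101, 112, 171, 173, 166, 165, 164]
-0.075 [112, 111, 111, 103, 114, 157, 176, 179, 173, 174, 172]
-0.05 [48, 55, 55, 39, 49, 178, 218, 186, 178, 176, 173]
```

The seam looks the same as right after butting, just a uniform faint line, so no gap opened. I'm handing in.

```bash
python3 -c "
from bench import ctrl
print(ctrl.close_job())"
```

```text
the job is handed in; nothing more can be done
None
```

The job is handed in after about 32 s: the strip is butted against the board and pushed level with its end, and the level was pressed home at about 11 N and left standing flush with the robot clear; the first two pushes passed over the strip because the finger tips sit about 20 mm above the reported TCP.

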